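# Free the stuck coupon from the holding nest

## Robot

A 6-joint arm with a two-finger parallel gripper is mounted at the origin on a cart in front of the work surface, level with it; the furniture and walls round the work are solid. World frame = base frame: x ahead of the robot, y to its left, z up, the work surface at z = 0. Lengths are in m, angles in rad, forces in N, time in s.
With the tool pointing down it reaches from about 0.375 to 0.975 m from the base axis. Payload 3.8 kg.
Tool frame: the origin (TCP) lies midway between the tips of the shut fingers; the grasp point (between the pads) lies arm.pinch_z behind it (arm.pinch_z is the distance from the TCP to the grasp point, in m); z points along the fingers, y is the line along which they close (so a half turn about z gives the same grasp; the last joint's range is limited). The gripper opens to 88 mm and grips with 3 to 60 N. Pads are 18 mm wide; open, the fingers measure 123 mm over their backs; the gripper's body (75 mm by 187 mm) begins 45 mm behind the grasp point.
Start: joints at [-1.333, 0.264, 1.604, -0, 1.274, -0.037], TCP at [0.183, -0.65, 0.218] pointing down, gripper open.
Joint ranges: [-2.63, 2.63], [-0.94, 2.18], [0.31, 2.57], [-1.31, 4.45], [0, 2.66], [-2.55, 2.55]. Speed limits (rad/s): [2.57, 2.57, 3.14, 3.14, 3.14, 3.14].

## Interface

Orientations are given as [roll, pitch, yaw] about the fixed x, y, z axes, in that order (R = Rz(yaw) Ry(pitch) Rx(roll)).
In Python, from bench import arm gives the robot as it stands.
- The arm moves only by the tool step_arm, never from a script. Its arguments are lists of equal length, an entry for each row: "delta_pos": the shift along the tool's x, y, z in parts of the range, where 1.0 means 0.5 m, a list of three; "rot": the turn, a rotation vector about the tool's x, y, z in parts of the range, where 1.0 means 360 degrees, a list of three; "grip": the opening, from 0 (shut) to 1 (fully open). A call has 1 to 8 rows; each row is the pose to reach, as a shift and turn from the pose commanded when the call began, along the tool's axes at that moment; what a row does not reach only later rows make up. A row lasts 1/12 s, in which the tool goes at most 41.7 mm and 7.16 degrees, less where a joint would pass 70% of its speed; a pose out of reach is approached as far as the arm can. A call with a gripper value outside its range is refused whole. The fingers move at their own pace and stop on an object; "force" is the grip in N (left out, the last holds). Time passes only in rows, so rows that repeat a pose let the fingers close. It gives the time, the measured TCP pose, the force, the opening and the grip force at its end, in the units of the state.
- arm.get_obs(): the state, without advancing time (a new reading comes with each control period).
- arm.camera(name): name is "scene" or "top" or "wrist"; returns the picture (420x560x3 uint8, red, green, blue); there is no depth.
- arm.camera_params(name): a dict with "camera_matrix" (3x3 intrinsics, pixels), "position" and "attitude" of the camera in the world. Camera axes: x right, y down, z forward; pixel columns grow to the right and rows downward; lengths in m; the calibration is good to about 2 mm. A picture is of the moment at which its call begins: read the wrist's pose just before it. camera_params takes no time and is no camera call; for the wrist camera it gives the pose at the moment of the call.
- arm.sign_off(): hands the job in; it is judged then, once.
Trained networks look in the newest picture that a camera, given by its name, has taken for a name from the list of things; names that differ only in an ending like _2 or _b are one class to them, and where a whole thing is asked for, a point or a joint stands for the part that bears it (a point fixed in the world has none). Each returns a list of dicts, best first, with "score" (0 to 1); they miss things now and then, are a little off and sometimes report something else, mostly with a low value. They report only what shows in the picture. A call takes as long as a camera call. They do not tell look-alikes from the thing itself.
- arm.boxes_of(label, camera): "extent" ([left, top, width, height] in pixels, round what is visible of it).
The state is a dict: "clock": time; "joints": joint angles; "qd": joint speeds; "joint_efforts": joint torques, N m; "tcp_pos": TCP position; "tool_rot": TCP orientation; "ft_force": force on the tool from outside, world axes, zero at the start; "torque": the same for the moment, N m; "width": finger opening in m; "gripper_force": force on a finger pad.
Only numpy, scipy, OpenCV 4.12 (cv2) and the standard library are available. Lean on these libraries where they do the work, as an engineer would, in place of code of your own. Each camera call takes 0.05 s, during which the arm holds its last target. There are 200 camera calls.

## Task

The aluminium test coupon is stuck in the covered end of the steel holding nest, and two stop blocks stand in its way. Lift both blocks out and stand them on the rubber mat, push the coupon out from under the keeper strips with the steel bar through the slot in the end wall, lift the coupon into the steel tray, flat and still the same side up, then put each block back upright in the very place where it stood and lay the bar back on the mat. Leave the loupe and the tin cup where they are.

Things in the scene. Friction and masses are not known exactly. Their poses are not given: they have to be found in the camera images.
- nest: Fixed nest 136 (x) x 104 (y) mm, 31 high; origin under its middle, z up. Floor at z 10 mm. Covered bay at its -x end: end wall x -63 to -53 mm with a slot |y| < 8 mm, open on top, cut down to the floor; cheeks and dark keeper strips |y| 17.5 to 36, x -63 to -21, top z 31. Open pocket x -21 to 52 between ledges |y| 25.5 to 33.5, top z 13, then stop bar to x 62, top z 22 mm.
- coupon: Light aluminium block 30 (x) x 45 (y) x 16 mm, 0.06 kg; origin: centre of underside. Starts in the nest's bay at nest x -37 mm, 45 mm across the nest, edges under the strips: it can only slide along the nest's +x. A spring plunger in the -y cheek pinches it: 5 to 10 N move it, after 20 mm it is free, after 32 mm clear of the strips and free to lift.
- v_block: Steel block with a V groove in its top, 45 (x) x 32 (y) x 30 mm, 0.42 kg; origin: centre of underside. Stands in the nest's pocket, 45 mm across the nest, at nest x about -2 or 33 mm (the two blocks swap places from start to start, 3 mm between them).
- plain_block: Plain steel block with two small blind holes in its top, 32 (x) x 45 (y) x 24 mm, 0.26 kg; origin: centre of underside. Stands in the other place of the nest's pocket, 45 mm across the nest.
- bar: Steel bar with three holes in its side, 10 (x) x 120 (y) x 20 mm (z), 0.25 kg; origin: centre of underside. Stands on its 10 mm edge on the mat, its length roughly along the mat's x, about 55 mm to the -y side of the mat's centre.
- mat: Black rubber mat, fixed, 190 (x) x 170 (y) x 3 mm; origin under its centre. The side area for blocks and bar. Lies left or right of the nest.
- tray: Shallow open stainless steel tray, fixed, 110 (x) x 156 (y) mm, walls 2 mm thick and 28 mm high, floor 2 mm thick; origin under its centre. Lies on the other side of the nest from the mat.
- loupe: Black eye loupe, 34 mm across, 30 mm high, loose; origin at the centre of its underside. Not to be disturbed.
- cup: Tin cup holding small mounted points, 58 mm across, 95 mm high, loose; origin at the centre of its underside. Not to be disturbed.
Things that resemble listed ones, but are neither listed nor needed, are in the scene too. What is shaped like the v_block but orange is not meant.

How it is judged:
By the outcome, as a careful person would: the job done as asked, in the order asked, and still so for the second after the job is handed in, with the robot touching nothing.
It also fails if it takes over 131 s, if anything falls off the work surface, if the arm or the gripper's body presses on something with over 40 N, if the wrist force passes 120 N, or if a joint passes its speed limit or range.

## Working session

There is one attempt and no reset: what is moved stays moved. The work goes in short steps, Python scripts to look and compute and a tool call to move; the robot and the scene stay as the last step left them, time stands still between calls to the robot, and variables do not carry over. Pictures are saved under pics/ and viewed, at most 14 in all, crops included, and the job is handed in when it is done.

Besides the shell and the picture viewer there is one more tool, called after "Emit:" as name(argument=value, ...), one argument or row to a line, values as JSON. step_arm: Moves the arm, as the interface text tells. Its arguments: {"type":"object","properties":{"delta_pos":{"type":"array","items":{"type":"array","items":{"type":"number"}}},"rot":{"type":"array","items":{"type":"array","items":{"type":"number"}}},"grip":{"type":"array","items":{"type":"number"}},"force":{"type":"number"}},"required":["delta_pos","rot","grip"]}

```bash
ls; mkdir -p pics
python3 - <<'E'
from bench import arm
import cv2,numpy as np
o=arm.get_obs();print(o);print(arm.pinch_z)
for n in("scene","top"):
    im=arm.camera(n);cv2.imwrite(f"pics/{n}0.png",cv2.resize(im[:,:,::-1],(800,600)) )
    cv2.imwrite(f"{n}_raw.png",im[:,:,::-1])
    print(n,arm.camera_params(n))
    for l in("nest","coupon","v_block","plain_block","bar","mat","tray","loupe","cup"):
        print(l,[(np.round(b["extent"]).tolist(),round(b["score"],2)) for b in arm.boxes_of(l,n)][:3])
E
```

```text
pics
{'clock': 0.0, 'joints': array([-1.33289963e+00,  2.64736176e-01,  1.60536115e+00, -3.47622846e-05,
        1.27371070e+00, -3.68932637e-02]), 'qd': array([ 0.00152506,  0.00258202,  0.00065949,  0.000512  ,  0.00137974,
       -0.00057482]), 'joint_efforts': array([-1.94340340e-03, -5.02109098e+01, -3.56881034e+01,  7.27637345e-02,
        2.92691222e-02, -1.74531838e-04]), 'tcp_pos': array([ 0.18297031, -0.64894203,  0.21700645]), 'tool_rot': array([-3.13937757e+00, -4.85193086e-05,  2.74800118e-01]), 'ft_force': array([-0.2328319 , -0.09275562, -0.22059674]), 'torque': array([ 0.03855114,  0.03672099, -0.00895344]), 'gripper_force': 0.0, 'width': 0.08815711033844414}
0.0187
scene {'camera_matrix': array([[502.18575069,   0.        , 277.44933117],
       [  0.        , 502.18575069, 208.07381966],
       [  0.        ,   0.        ,   1.        ]]), 'position': array([-0.43361195,  0.60846637,  0.88727807]), 'attitude': array([-2.19651942,  0.00838042, -2.15330959])}
nest [([225.0, 190.0, 59.0, 32.0], 0.57)]
coupon [([256.0, 202.0, 12.0, 12.0], 0.5)]
v_block [([306.0, 203.0, 
[... 439 characters left out ...]
 285.25654522],
       [  0.        , 451.3812841 , 218.07229746],
       [  0.        ,   0.        ,   1.        ]]), 'position': array([ 0.41623235, -0.02353037,  1.01604801]), 'attitude': array([-2.97397118,  0.00865478, -1.54148874])}
nest []
coupon [([274.0, 207.0, 17.0, 15.0], 0.59)]
v_block [([218.0, 192.0, 22.0, 20.0], 0.82), ([227.0, 253.0, 21.0, 15.0], 0.73), ([330.0, 237.0, 16.0, 24.0], 0.67)]
plain_block [([269.0, 178.0, 24.0, 15.0], 0.5), ([273.0, 191.0, 20.0, 18.0], 0.27)]
bar [([173.0, 236.0, 20.0, 57.0], 0.68)]
mat [([119.0, 220.0, 85.0, 98.0], 0.72)]
tray [([373.0, 243.0, 79.0, 63.0], 0.79)]
loupe [([377.0, 167.0, 14.0, 19.0], 0.63)]
cup [([178.0, 141.0, 34.0, 33.0], 0.83)]
```

Run:
```python
import cv2
a=cv2.imread("top_raw.png");c=a[130:330,110:460]
cv2.imwrite("pics/top_crop.png",cv2.resize(c,(800,457),interpolation=cv2.INTER_CUBIC))
```

```text
(no output)
```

View pics/top_crop.png

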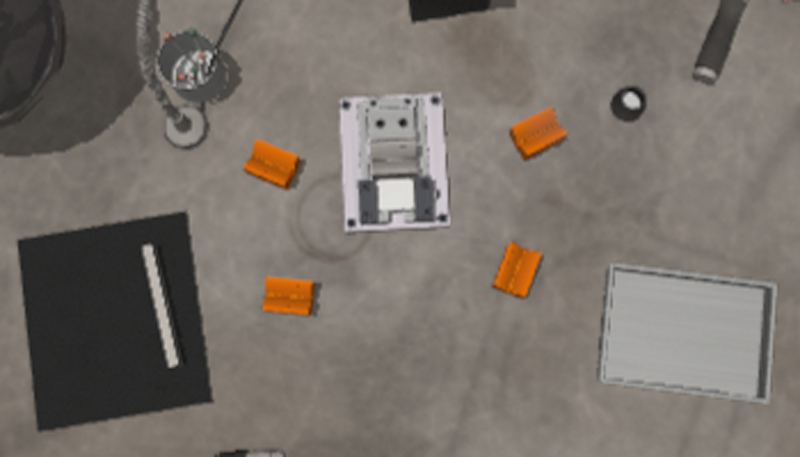

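View pics/scene0.png

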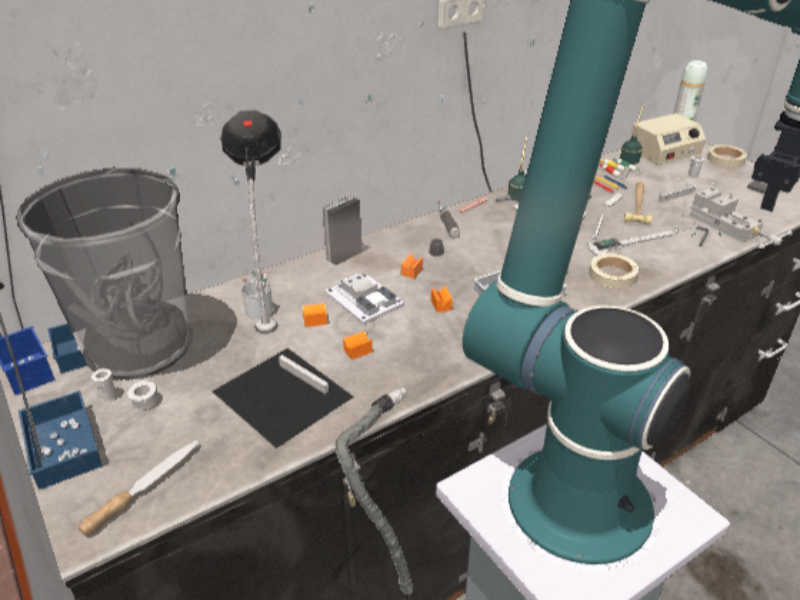

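Top crop: the nest is at crop (395,162), with its bay end facing the robot. The coupon is at (395,195), the steel v_block (groove) at (393,155), and the plain block (two holes) at (393,125). The mat is at (115,320) with the bar at (160,305), and the tray is at (688,335). The loupe is at (628,103) and the cup at (192,65). The four orange V-blocks at (272,165), (288,296), (517,270) and (538,133) are decoys. The grey v_block in the nest is the one meant.

```bash
cat > h.py <<'E'
import numpy as np, cv2
from scipy.spatial.transform import Rotation as R
def w(p,px,z):
    K=np.array(p["camera_matrix"]);r=R.from_euler("xyz",p["attitude"]).as_matrix()
    px=np.atleast_2d(px).astype(float)
    d=(r@np.linalg.inv(K)@np.c_[px,np.ones(len(px))].T).T
    c=np.array(p["position"]);return c+d*((z-c[2])/d[:,2])[:,None]
def proj(p,X):
    r=R.from_euler("xyz",p["attitude"]).as_matrix()
    c=(np.atleast_2d(X)-p["position"])@r;u=c@np.array(p["camera_matrix"]).T
    return u[:,:2]/u[:,2:]
def delta(o_pos,yaw,target):  # tool-axis shift for a down-pointing tool
    d=np.array(target)-o_pos;c,s=np.cos(yaw),np.sin(yaw)
    return np.array([c*d[0]+s*d[1], s*d[0]-c*d[1], -d[2]])
E
python3 - <<'E'
from bench import arm
from h import *
p=arm.camera_params("top")
f=lambda l,z:print(np.round(w(p,np.array(l)/2.2857+[110,130],z),3).tolist())
print(R.from_euler("xyz",p["attitude"]).as_matrix().round(2))
print("nest");f([(340,97),(440,93),(450,225),(346,231)],.01)
print("mat");f([(18,240),(185,213),(212,402),(38,430)],.003)
print("bar");f([(148,246),(173,366)],.023)
print("tray");f([(610,265),(775,283),(770,402),(601,382)],.028)
print("cup,lampbase,loupe");f([(192,65),(185,127),(628,103)],.03)
print("orange");f([(272,165),(288,296),(517,270),(538,133)],.03)
pw=arm.camera_params("wrist");o=arm.get_obs()
Rt=R.from_euler("xyz",o["tool_rot"]);print(Rt.inv().apply(pw["position"]-o["tcp_pos"]),(Rt.inv()*R.from_euler("xyz",pw["attitude"])).as_matrix().round(3),pw["camera_matrix"])
E
```

```text
[[ 0.03 -0.99  0.17]
 [-1.   -0.03  0.01]
 [-0.01 -0.17 -0.99]]
nest
[[0.691, 0.054, 0.01], [0.698, -0.046, 0.01], [0.564, -0.059, 0.01], [0.555, 0.043, 0.01]]
mat
[[0.538, 0.369, 0.003], [0.57, 0.205, 0.003], [0.386, 0.167, 0.003], [0.354, 0.333, 0.003]]
bar
[[0.533, 0.234, 0.023], [0.419, 0.202, 0.023]]
tray
[[0.527, -0.213, 0.028], [0.514, -0.37, 0.028], [0.402, -0.362, 0.028], [0.416, -0.204, 0.028]]
cup,lampbase,loupe
[[0.714, 0.201, 0.03], [0.651, 0.204, 0.03], [0.687, -0.231, 0.03]]
orange
[[0.615, 0.116, 0.03], [0.488, 0.095, 0.03], [0.519, -0.124, 0.03], [0.654, -0.143, 0.03]]
[ 0.06995379  0.00027915 -0.16657924] [[-0.    -0.962 -0.271]
 [ 1.    -0.001  0.001]
 [-0.001 -0.271  0.962]] [[308.22133778   0.         274.1414393 ]
 [  0.         308.22133778 210.19385541]
 [  0.           0.           1.        ]]
```

Units first: shifts go in shares of 0.5 m and turns go in shares of 360 degrees. So 0.209 m is 0.418, -0.166 m is -0.332.

Emit:
step_arm(
  delta_pos=[
    [0.418, -0.332, 0],
    [0.418, -0.332, 0],
    [0.418, -0.332, 0],
    [0.418, -0.332, 0],
    [0.418, -0.332, 0],
    [0.418, -0.332, 0],
    [0.418, -0.332, 0],
  ],
  rot=[
    [0, 0, 0],
    [0, 0, 0],
    [0, 0, 0],
    [0, 0, 0],
    [0, 0, 0],
    [0, 0, 0],
    [0, 0, 0],
  ],
  grip=[1, 1, 1, 1, 1, 1, 1],
)

```text
clock: 1.58
tcp_pos: [0.3414, -0.4293, 0.2185]
tool_rot: [-3.14, -0.002, 0.277]
ft_force: [-0.5, -0.1, -0.4]
width: 0.0881
gripper_force: 0.0
```

Converted, 0.209 m is 0.418, -0.166 m is -0.332.

Emit:
step_arm(
  delta_pos=[
    [0.418, -0.332, 0],
    [0.418, -0.332, 0],
    [0.418, -0.332, 0],
    [0.418, -0.332, 0],
    [0.418, -0.332, 0],
    [0.418, -0.332, 0],
    [0.418, -0.332, 0],
  ],
  rot=[
    [0, 0, 0],
    [0, 0, 0],
    [0, 0, 0],
    [0, 0, 0],
    [0, 0, 0],
    [0, 0, 0],
    [0, 0, 0],
  ],
  grip=[1, 1, 1, 1, 1, 1, 1],
)

```text
clock: 2.17
tcp_pos: [0.4977, -0.2128, 0.2187]
tool_rot: [-3.141, -0.002, 0.278]
ft_force: [0.1, 0.3, -0.6]
width: 0.0881
gripper_force: 0.0
```

Converted, 0.209 m is 0.418, -0.166 m is -0.332, 0.19 rad is 0.0302.

Emit:
step_arm(
  delta_pos=[
    [0.418, -0.332, 0.12],
    [0.418, -0.332, 0.12],
    [0.418, -0.332, 0.12],
    [0.418, -0.332, 0.12],
    [0.418, -0.332, 0.12],
    [0.418, -0.332, 0.12],
    [0.418, -0.332, 0.12],
    [0.418, -0.332, 0.12],
  ],
  rot=[
    [0, 0, 0.0302],
    [0, 0, 0.0302],
    [0, 0, 0.0302],
    [0, 0, 0.0302],
    [0, 0, 0.0302],
    [0, 0, 0.0302],
    [0, 0, 0.0302],
    [0, 0, 0.0302],
  ],
  grip=[1, 1, 1, 1, 1, 1, 1, 1],
)

```text
clock: 2.83
tcp_pos: [0.6531, 0.0044, 0.1564]
tool_rot: [-3.14, 0.001, 0.089]
ft_force: [0.0, -0.2, -0.5]
width: 0.0878
gripper_force: 0.0
```

```bash
cat > snap.py <<'E'
import sys,json
from bench import arm
from h import *
o=arm.get_obs();p=arm.camera_params("wrist");im=arm.camera("wrist")
n=sys.argv[1];cv2.imwrite(f"pics/{n}.png",cv2.resize(im[:,:,::-1],(800,600),interpolation=cv2.INTER_CUBIC));cv2.imwrite(f"{n}_raw.png",im[:,:,::-1])
json.dump({k:np.array(v).tolist() for k,v in p.items()},open(f"{n}.json","w"))
print(round(o["clock"],2),o["tcp_pos"].round(4),o["tool_rot"].round(4),o["joints"].round(2))
E
python3 snap.py nest1
```

```text
2.83 [0.6531 0.0044 0.1564] [-3.1397e+00  8.0000e-04  8.9000e-02] [-0.03  0.27  1.72  0.    1.16  1.45]
```

View pics/nest1.png

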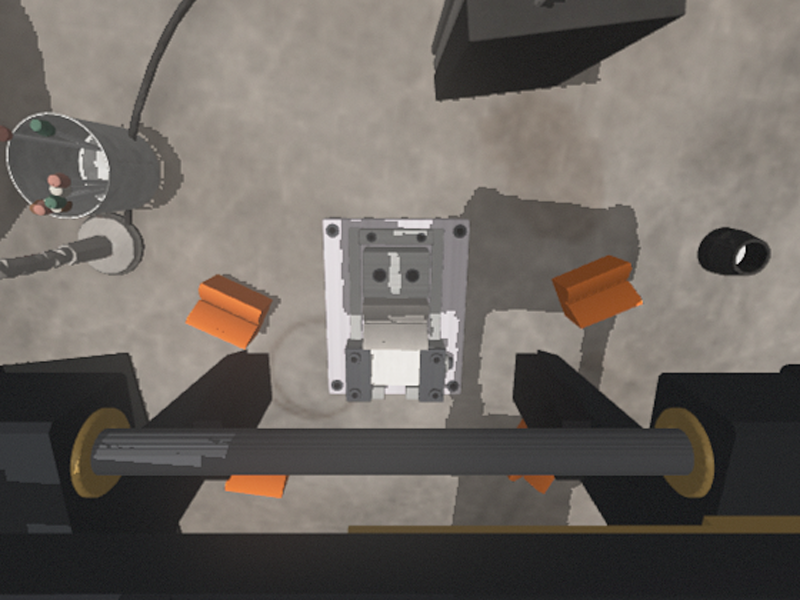

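The wrist view shows the nest between (323,218) and (469,403). The plain block with two holes is at (396,275), the V-block groove at (396,325), and the coupon at (396,365). I'll confirm in one enlarged crop.

Run:
```python
from h import *
a=cv2.imread("nest1_raw.png")[148:288,215:340];b=cv2.resize(a,None,fx=4.25,fy=4.25,interpolation=cv2.INTER_CUBIC)
cv2.imwrite("pics/nestcrop.png",b)
```

```text
(no output)
```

View pics/nestcrop.png

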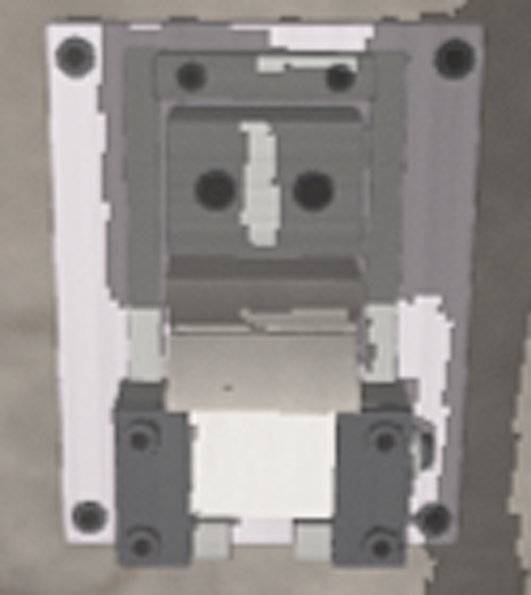

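Run:
```python
from h import *
import json
from scipy.optimize import least_squares
p=json.load(open("nest1.json"))
# image left = +y, up = +x
P=[((48,25),(68,52,10)),((483,27),(68,-52,10)),((68,543),(-68,52,10)),((455,543),(-68,-52,10)),
((118,408),(-21,36,31)),((190,410),(-21,17.5,31)),((335,410),(-21,-17.5,31)),((410,408),(-21,-36,31)),
((118,566),(-63,36,31)),((190,566),(-63,17.5,31)),((335,566),(-63,-17.5,31)),((405,566),(-63,-36,31)),
((155,52),(62,22,22)),]
px=np.array([q[0] for q in P])/4.25+[215,148]-.38;X=np.array([q[1] for q in P])/1e3
def f(s,X=X):
    c,q=np.cos(s[2]),np.sin(s[2]);return np.c_[s[0]+c*X[:,0]-q*X[:,1],s[1]+q*X[:,0]+c*X[:,1],X[:,2]+s[3]]
g=lambda s:np.r_[(proj(p,f(s))-px)[:12].ravel(),s[3]/.003]
r=least_squares(g,[.627,-.002,.085,0],x_scale=[.01,.01,.1,.01]);print(r.x.round(4));print((proj(p,f(r.x))-px).round(1).tolist())
s=r.x
# blocks / coupon features in nest mm
def back(c,z):
    q=w(p,np.array(c)/4.25+[215,148]-.38,z/1e3+s[3])[:,:2]-s[:2];C,S=np.cos(s[2]),np.sin(s[2]);return (np.c_[q[:,0]*C+q[:,1]*S,-q[:,0]*S+q[:,1]*C]*1e3).round(1).tolist()
print("plain top corners",back([(168,122),(362,122),(168,257),(362,257)],34),"holes",back([(215,189),(313,190)],34))
print("v top: far edge, near edge",back([(168,278),(360,278),(166,410),(360,410)],40),back([(168,333),(360,333)],40))
print("coupon",back([(190,516),(335,516)],26))
```

```text
[ 0.6256 -0.0009  0.0848 -0.0025]
[[-0.4, 0.2], [0.1, 0.1], [-0.4, -0.0], [0.5, 0.4], [-1.0, 0.0], [0.2, -0.4], [0.2, -0.2], [0.6, 0.3], [0.0, -0.2], [0.5, -0.1], [-0.6, -0.0], [0.3, 0.1], [3.5, 1.3]]
plain top corners [[49.1, 21.8], [49.2, -21.7], [17.7, 22.2], [17.9, -22.5]] holes [[33.7, 11.3], [33.6, -11.0]]
v top: far edge, near edge [[14.4, 21.9], [14.6, -21.7], [-17.8, 22.8], [-17.6, -22.5]] [[1.2, 22.1], [1.4, -22.0]]
coupon [[-52.0, 18.2], [-51.8, -18.2]]
```

Converted, 0.11 m is 0.22, -0.0295 m is -0.059, 0.004 rad is 0.0006.

Emit:
step_arm(
  delta_pos=[
    [-0.059, 0.0056, 0.06],
    [-0.059, 0.0056, 0.12],
    [-0.059, 0.0056, 0.16],
    [-0.059, 0.0056, 0.2],
    [-0.059, 0.0056, 0.22],
    [-0.059, 0.0056, 0.22],
  ],
  rot=[
    [0, 0, 0.0006],
    [0, 0, 0.0006],
    [0, 0, 0.0006],
    [0, 0, 0.0006],
    [0, 0, 0.0006],
    [0, 0, 0.0006],
  ],
  grip=[0.75, 0.75, 0.75, 0.75, 0.75, 0.75],
  force=40,
)

```text
clock: 3.38
tcp_pos: [0.6197, -0.0065, 0.0459]
tool_rot: [-3.141, 0.005, 0.08]
ft_force: [-0.1, -0.4, -0.6]
width: 0.0664
gripper_force: 0.0
```

Emit:
step_arm(
  delta_pos=[
    [0, 0, 0],
    [0, 0, 0],
  ],
  rot=[
    [0, 0, 0],
    [0, 0, 0],
  ],
  grip=[0.75, 0.75],
)

```text
clock: 3.55
tcp_pos: [0.6236, -0.0061, 0.0501]
tool_rot: [3.141, -0.003, 0.08]
ft_force: [-0.0, -0.5, -0.1]
width: 0.066
gripper_force: 0.0
```

```bash
python3 snap.py n2
python3 - <<'E'
from h import *
import json
a=cv2.imread("n2_raw.png");p=json.load(open("n2.json"))
s=[.6256,-.0009,.0848];c,q=np.cos(s[2]),np.sin(s[2])
for X in [(68,52,10),(68,-52,10),(62,30,22),(49.5,22.5,34),(49.5,-22.5,34),(17.5,22.5,34),(14.4,22.5,40),(14.4,-22.5,40),(33.5,11.2,34),(33.5,-11.2,34)]:
    x,y,z=np.array(X)/1e3;u=proj(p,[s[0]+c*x-q*y,s[1]+q*x+c*y,z])[0]
    cv2.drawMarker(a,tuple(int(round(t)) for t in u),(0,0,255),cv2.MARKER_CROSS,7,1)
cv2.imwrite("pics/n2.png",cv2.resize(a,(800,600)))
E
```

```text
3.55 [ 0.6236 -0.0061  0.0501] [ 3.1412e+00 -2.7000e-03  8.0200e-02] [-0.05  0.32  1.87 -0.    0.95  1.44]
```

View pics/n2.png

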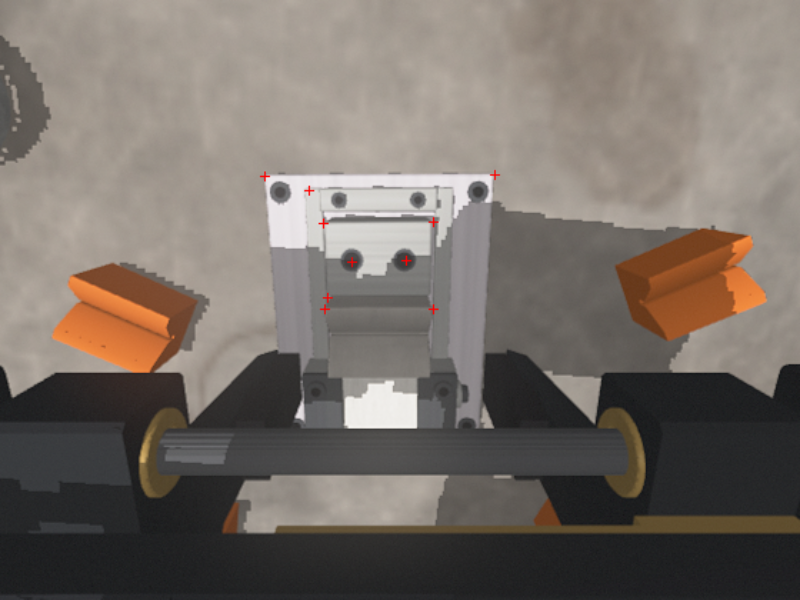

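The projected nest and block points (red crosses) fall on the holes at (350,259) and (404,260) and on the plate corners to within about 1 px, so the nest pose is good. The tool is 5 mm too far to -y.

Converted, 0.033 m is 0.066, 0.001 m is 0.002, -0.005 rad is -0.0008.

Emit:
step_arm(
  delta_pos=[
    [0.002, -0.01, 0],
    [0.002, -0.01, 0.02],
    [0.002, -0.01, 0.04],
    [0.002, -0.01, 0.06],
    [0.002, -0.01, 0.066],
    [0.002, -0.01, 0.066],
    [0.002, -0.01, 0.066],
  ],
  rot=[
    [0, 0, -0.0008],
    [0, 0, -0.0008],
    [0, 0, -0.0008],
    [0, 0, -0.0008],
    [0, 0, -0.0008],
    [0, 0, -0.0008],
    [0, 0, -0.0008],
  ],
  grip=[0.75, 0.75, 0.75, 0.75, 0.75, 0.75, 0.75],
)

```text
clock: 4.18
tcp_pos: [0.6223, -0.0004, 0.0143]
tool_rot: [-3.141, 0.002, 0.086]
ft_force: [-0.2, 0.3, -0.1]
width: 0.0661
gripper_force: 0.0
```

Converted, -0.002 m is -0.004, 0.001 m is 0.002.

Emit:
step_arm(
  delta_pos=[
    [0.002, 0, -0.004],
    [0.002, 0, -0.004],
    [0.002, 0, -0.004],
    [0.002, 0, -0.004],
    [0.002, 0, -0.004],
    [0.002, 0, -0.004],
    [0.002, 0, -0.004],
    [0.002, 0, -0.004],
  ],
  rot=[
    [0, 0, 0],
    [0, 0, 0],
    [0, 0, 0],
    [0, 0, 0],
    [0, 0, 0],
    [0, 0, 0],
    [0, 0, 0],
    [0, 0, 0],
  ],
  grip=[0.3, 0.3, 0.3, 0.3, 0.3, 0.3, 0.3, 0.3],
  force=40,
)

```text
clock: 4.85
tcp_pos: [0.6246, -0.0004, 0.018]
tool_rot: [3.141, -0.001, 0.086]
ft_force: [0.5, 0.1, 3.7]
width: 0.0429
gripper_force: 40.0
```

Run:
```python
from bench import arm
o=arm.get_obs();print(o["tcp_pos"],o["tool_rot"],o["width"],o["gripper_force"],o["ft_force"])
```

```text
[ 6.24569385e-01 -3.60580457e-04  1.79991549e-02] [ 3.14149226e+00 -1.29362958e-03  8.57627532e-02] 0.04285163636109111 40.000789761543274 [0.52515997 0.06447158 3.68789165]
```

Converted, -0.104 m is -0.208, -0.02 m is -0.04.

Emit:
step_arm(
  delta_pos=[
    [0, 0, -0.02],
    [0, 0, -0.06],
    [0, 0, -0.12],
    [0, 0, -0.18],
    [0, 0, -0.2],
    [-0.02, -0.06, -0.2],
    [-0.04, -0.13, -0.2],
    [-0.064, -0.208, -0.2],
  ],
  rot=[
    [0, 0, 0],
    [0, 0, 0],
    [0, 0, 0],
    [0, 0, 0],
    [0, 0, 0],
    [0, 0, 0],
    [0, 0, 0],
    [0, 0, 0],
  ],
  grip=[0.3, 0.3, 0.3, 0.3, 0.3, 0.3, 0.3, 0.3],
)

```text
clock: 5.52
tcp_pos: [0.5821, 0.1002, 0.1163]
tool_rot: [3.141, 0.001, 0.083]
ft_force: [0.2, 1.1, -4.7]
width: 0.0426
gripper_force: 40.0
```

Converted, -0.213 m is -0.426, -0.175 m is -0.35.

Emit:
step_arm(
  delta_pos=[
    [-0.0216, -0.07, 0],
    [-0.0434, -0.14, 0],
    [-0.065, -0.21, 0],
    [-0.0866, -0.28, 0],
    [-0.108, -0.35, 0],
    [-0.132, -0.426, 0],
    [-0.132, -0.426, 0],
    [-0.132, -0.426, 0],
  ],
  rot=[
    [0, 0, 0],
    [0, 0, 0],
    [0, 0, 0],
    [0, 0, 0],
    [0, 0, 0],
    [0, 0, 0],
    [0, 0, 0],
    [0, 0, 0],
  ],
  grip=[0.3, 0.3, 0.3, 0.3, 0.3, 0.3, 0.3, 0.3],
)

```text
clock: 6.18
tcp_pos: [0.4968, 0.3083, 0.1156]
tool_rot: [3.14, 0.003, 0.09]
ft_force: [-0.0, -0.6, -5.0]
width: 0.0423
gripper_force: 40.0
```

```bash
python3 snap.py m1
```

```text
6.18 [0.4968 0.3083 0.1156] [3.1402e+00 2.7000e-03 9.0100e-02] [ 0.51  0.18  1.9  -0.    1.06  1.99]
```

View pics/m1.png

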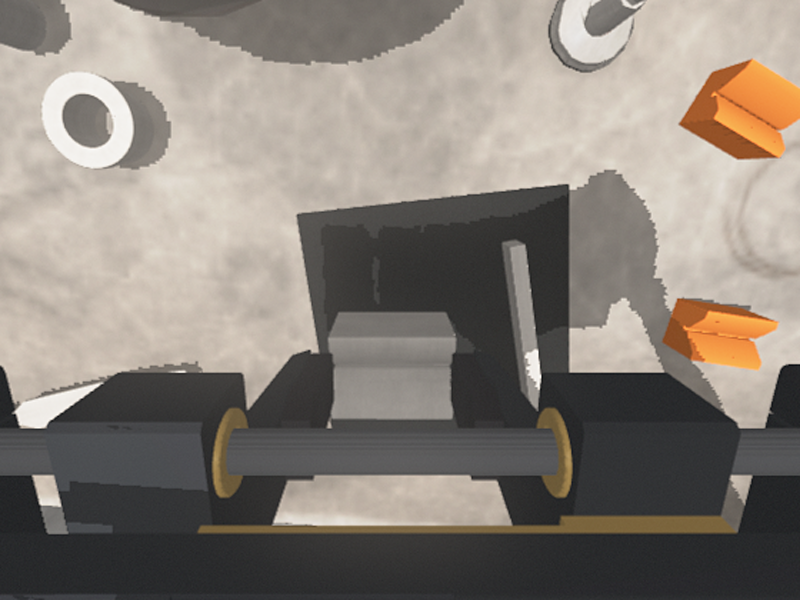

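The V-block is held level at (393,365). The mat's far corners are at (298,213) and (568,185), and the bar's far end is at (513,242). The spot below is clear.

Emit:
step_arm(
  delta_pos=[
    [0, 0, 0.06],
    [0, 0, 0.12],
    [0, 0, 0.16],
    [0, 0, 0.184],
    [0, 0, 0.196],
    [0, 0, 0.2],
    [0, 0, 0.2],
  ],
  rot=[
    [0, 0, 0],
    [0, 0, 0],
    [0, 0, 0],
    [0, 0, 0],
    [0, 0, 0],
    [0, 0, 0],
    [0, 0, 0],
  ],
  grip=[0.3, 0.3, 0.3, 0.3, 0.3, 0.3, 0.3],
)

```text
clock: 6.82
tcp_pos: [0.4999, 0.3067, 0.0175]
tool_rot: [-3.142, -0.0, 0.085]
ft_force: [-0.5, 0.2, -4.6]
width: 0.0426
gripper_force: 40.0
```

Run:
```python
from h import *
import json
p=json.load(open("m1.json"));k=np.array([.7,.7])
f=lambda l,z:w(p,np.array(l)*k,z)
m=f([(298,213),(568,185)],.003);print(m.round(4))
e=m[0]-m[1];print("mat yaw",np.arctan2(e[1],e[0])-np.pi/2,np.linalg.norm(e))
print("bar far end top",f([(503,243),(524,241),(528,300)],.023).round(4),f([(540,400)],.003))
```

```text
[[0.5391 0.3701 0.003 ]
 [0.5709 0.2056 0.003 ]]
mat yaw 0.19084979866871699 0.1674841592447097
bar far end top [[0.5345 0.2451 0.023 ]
 [0.5367 0.2329 0.023 ]
 [0.5012 0.2243 0.023 ]] [[0.42445398 0.19611087 0.003     ]]
```

Converted, 0.005 m is 0.01, 0.004 m is 0.008.

Emit:
step_arm(
  delta_pos=[
    [0, 0, 0.004],
    [0, 0, 0.008],
    [0, 0, 0.01],
    [0, 0, 0.01],
  ],
  rot=[
    [0, 0, 0],
    [0, 0, 0],
    [0, 0, 0],
    [0, 0, 0],
  ],
  grip=[0.3, 0.3, 0.3, 0.3],
)

```text
clock: 7.15
tcp_pos: [0.4995, 0.3073, 0.0129]
tool_rot: [-3.141, -0.001, 0.086]
ft_force: [0.0, -0.6, -4.8]
width: 0.0425
gripper_force: 40.0
```

Converted, 0.002 m is 0.004, 0.001 m is 0.002.

Emit:
step_arm(
  delta_pos=[
    [0, 0, 0.002],
    [0, 0, 0.004],
    [0, 0, 0.004],
  ],
  rot=[
    [0, 0, 0],
    [0, 0, 0],
    [0, 0, 0],
  ],
  grip=[0.3, 0.3, 0.3],
)

```text
clock: 7.4
tcp_pos: [0.4994, 0.3074, 0.011]
tool_rot: [-3.141, -0.001, 0.086]
ft_force: [-1.2, 0.1, -0.4]
width: 0.0429
gripper_force: 40.0
```

Emit:
step_arm(
  delta_pos=[
    [0, 0, 0],
    [0, 0, 0],
    [0, 0, 0],
    [0, 0, -0.04],
    [0, 0, -0.1],
    [0, 0, -0.16],
    [0, 0, -0.2],
    [0.034, 0.08, -0.2],
  ],
  rot=[
    [0, 0, 0],
    [0, 0, 0],
    [0, 0, 0],
    [0, 0, 0],
    [0, 0, 0],
    [0, 0, 0],
    [0, 0, 0],
    [0, 0, 0],
  ],
  grip=[0.72, 0.72, 0.72, 0.72, 0.72, 0.72, 0.72, 0.72],
)

```text
clock: 8.07
tcp_pos: [0.5208, 0.2767, 0.1168]
tool_rot: [-3.135, -0.01, 0.091]
ft_force: [1.9, 0.8, 0.5]
width: 0.0638
gripper_force: 0.0
```

Converted, 0.278 m is 0.556, 0.26 m is 0.52.

Emit:
step_arm(
  delta_pos=[
    [0.032, 0.076, 0],
    [0.064, 0.152, 0],
    [0.094, 0.228, 0],
    [0.126, 0.304, 0],
    [0.158, 0.38, 0],
    [0.19, 0.456, 0],
    [0.216, 0.52, 0],
    [0.232, 0.556, 0],
  ],
  rot=[
    [0, 0, 0],
    [0, 0, 0],
    [0, 0, 0],
    [0, 0, 0],
    [0, 0, 0],
    [0, 0, 0],
    [0, 0, 0],
    [0, 0, 0],
  ],
  grip=[0.72, 0.72, 0.72, 0.72, 0.72, 0.72, 0.72, 0.72],
)

```text
clock: 8.73
tcp_pos: [0.66, -0.0008, 0.1109]
tool_rot: [3.14, -0.002, 0.083]
ft_force: [0.3, 0.7, 0.1]
width: 0.0633
gripper_force: 0.0
```

Converted, 0.06 m is 0.12, 0.05 m is 0.1.

Emit:
step_arm(
  delta_pos=[
    [0, 0, 0.02],
    [0, 0, 0.06],
    [0, 0, 0.1],
    [0, 0, 0.12],
    [0, 0, 0.12],
    [0, 0, 0.12],
  ],
  rot=[
    [0, 0, 0],
    [0, 0, 0],
    [0, 0, 0],
    [0, 0, 0],
    [0, 0, 0],
    [0, 0, 0],
  ],
  grip=[0.72, 0.72, 0.72, 0.72, 0.72, 0.72],
)

```text
clock: 9.23
tcp_pos: [0.6571, 0.004, 0.0495]
tool_rot: [-3.141, 0.002, 0.087]
ft_force: [0.5, -0.8, 0.3]
width: 0.0636
gripper_force: 0.0
```

Converted, 0.03 m is 0.06, 0.028 m is 0.056.

Emit:
step_arm(
  delta_pos=[
    [0.002, 0.003, 0],
    [0.002, 0.003, 0.02],
    [0.002, 0.003, 0.04],
    [0.002, 0.003, 0.056],
    [0.002, 0.003, 0.06],
    [0.002, 0.003, 0.06],
    [0.002, 0.003, 0.06],
    [0.002, 0.003, 0.06],
  ],
  rot=[
    [0, 0, 0],
    [0, 0, 0],
    [0, 0, 0],
    [0, 0, 0],
    [0, 0, 0],
    [0, 0, 0],
    [0, 0, 0],
    [0, 0, 0],
  ],
  grip=[0.72, 0.72, 0.72, 0.72, 0.72, 0.72, 0.72, 0.72],
)

```text
clock: 9.9
tcp_pos: [0.6595, 0.0018, 0.0205]
tool_rot: [3.142, -0.0, 0.086]
ft_force: [-0.2, -0.6, -0.7]
width: 0.0634
gripper_force: 0.0
```

Converted, 0.0025 m is 0.005.

Emit:
step_arm(
  delta_pos=[
    [0, 0, 0.005],
    [0, 0, 0.005],
    [0, 0, 0.005],
    [0, 0, 0.005],
    [0, 0, 0.005],
    [0, 0, 0.005],
    [0, 0, 0.005],
  ],
  rot=[
    [0, 0, 0],
    [0, 0, 0],
    [0, 0, 0],
    [0, 0, 0],
    [0, 0, 0],
    [0, 0, 0],
    [0, 0, 0],
  ],
  grip=[0.3, 0.3, 0.3, 0.3, 0.3, 0.3, 0.3],
  force=40,
)

```text
clock: 10.48
tcp_pos: [0.6592, 0.0018, 0.0179]
tool_rot: [-3.142, -0.0, 0.086]
ft_force: [0.5, 0.5, -0.4]
width: 0.0265
gripper_force: 0.0
```

```bash
python3 snap.py n3
```

```text
10.48 [0.6592 0.0018 0.0179] [-3.1416e+00 -1.0000e-04  8.5800e-02] [-0.04  0.42  1.8   0.    0.93  1.45]
```

View pics/n3.png

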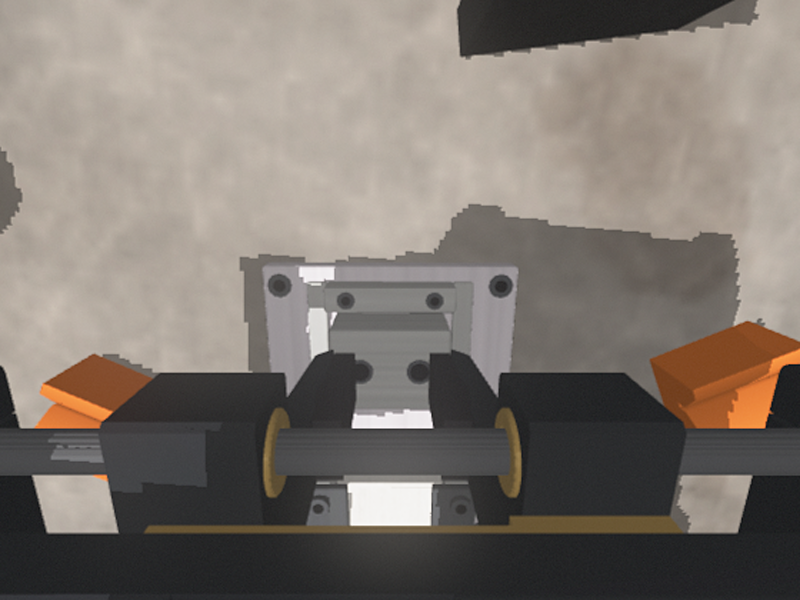

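Run:
```python
from h import *
import json
p=json.load(open("n3.json"))
s=[.6256,-.0009,.0848];c,q=np.cos(s[2]),np.sin(s[2])
for n,X in dict(plate=(68,52,10),plateR=(68,-52,10),farL=(49.5,22.5,34),farR=(49.5,-22.5,34),farbot=(49.5,22.5,10),hL=(33.5,11.2,34),hR=(33.5,-11.2,34),nearL=(17.5,22.5,34),nearbase=(17.5,0,10),tipfar=(42.5,13.2,18),tipnear=(24.5,13.2,18),tipfarTop=(42.5,13.2,34),).items():
    x,y,z=np.array(X)/1e3;u=proj(p,[s[0]+c*x-q*y,s[1]+q*x+c*y,z])[0];print(n,(u/.7).round())
```

```text
plate [261. 268.]
plateR [519. 268.]
farL [328. 332.]
farR [452. 332.]
farbot [336. 312.]
hL [360. 372.]
hR [420. 372.]
nearL [331. 411.]
nearbase [390. 382.]
tipfar [357. 335.]
tipnear [358. 376.]
tipfarTop [354. 350.]
```

The view shows the plain block still seated, with its holes at (362,372) and (419,372). The fingers closed over its top: the visible tip edge at row 352 means the real tips sit about 16 mm above the reported TCP. I'll open and go lower in small steps, watching the force.

Converted, 0.004 m is 0.008, 0.002 m is 0.004.

Emit:
step_arm(
  delta_pos=[
    [0, 0, 0],
    [0, 0, 0],
    [0, 0, 0],
    [0, 0, 0],
    [0, 0, 0.004],
    [0, 0, 0.008],
    [0, 0, 0.008],
    [0, 0, 0.008],
  ],
  rot=[
    [0, 0, 0],
    [0, 0, 0],
    [0, 0, 0],
    [0, 0, 0],
    [0, 0, 0],
    [0, 0, 0],
    [0, 0, 0],
    [0, 0, 0],
  ],
  grip=[0.7, 0.7, 0.7, 0.7, 0.7, 0.7, 0.7, 0.7],
)

```text
clock: 11.2
tcp_pos: [0.6589, 0.0018, 0.0134]
tool_rot: [-3.141, 0.001, 0.086]
ft_force: [0.5, -0.4, -0.0]
width: 0.0615
gripper_force: 0.0
```

Converted, 0.002 m is 0.004, 0.001 m is 0.002.

Emit:
step_arm(
  delta_pos=[
    [0, 0, 0.002],
    [0, 0, 0.004],
    [0, 0, 0.004],
    [0, 0, 0.004],
  ],
  rot=[
    [0, 0, 0],
    [0, 0, 0],
    [0, 0, 0],
    [0, 0, 0],
  ],
  grip=[0.7, 0.7, 0.7, 0.7],
)

```text
clock: 11.53
tcp_pos: [0.6591, 0.0018, 0.0117]
tool_rot: [-3.142, 0.0, 0.086]
ft_force: [0.2, -0.5, -0.1]
width: 0.0617
gripper_force: 0.0
```

Converted, 0.004 m is 0.008, 0.002 m is 0.004.

Emit:
step_arm(
  delta_pos=[
    [0, 0, 0.002],
    [0, 0, 0.004],
    [0, 0, 0.006],
    [0, 0, 0.008],
    [0, 0, 0.008],
  ],
  rot=[
    [0, 0, 0],
    [0, 0, 0],
    [0, 0, 0],
    [0, 0, 0],
    [0, 0, 0],
  ],
  grip=[0.7, 0.7, 0.7, 0.7, 0.7],
)

```text
clock: 11.95
tcp_pos: [0.6589, 0.0018, 0.0075]
tool_rot: [-3.142, 0.001, 0.086]
ft_force: [0.2, -0.6, 0.3]
width: 0.0616
gripper_force: 0.0
```

Converted, 0.003 m is 0.006, 0.001 m is 0.002.

Emit:
step_arm(
  delta_pos=[
    [0, 0, 0.002],
    [0, 0, 0.004],
    [0, 0, 0.006],
    [0, 0, 0.006],
  ],
  rot=[
    [0, 0, 0],
    [0, 0, 0],
    [0, 0, 0],
    [0, 0, 0],
  ],
  grip=[0.7, 0.7, 0.7, 0.7],
)

```text
clock: 12.28
tcp_pos: [0.659, 0.0018, 0.0045]
tool_rot: [-3.142, 0.0, 0.086]
ft_force: [-0.9, -0.7, -0.5]
width: 0.0617
gripper_force: 0.0
```

Emit:
step_arm(
  delta_pos=[
    [0, 0, 0],
    [0, 0, 0],
    [0, 0, 0],
    [0, 0, 0],
    [0, 0, 0],
    [0, 0, 0],
  ],
  rot=[
    [0, 0, 0],
    [0, 0, 0],
    [0, 0, 0],
    [0, 0, 0],
    [0, 0, 0],
    [0, 0, 0],
  ],
  grip=[0.4, 0.4, 0.4, 0.4, 0.4, 0.4],
  force=40,
)

```text
clock: 12.78
tcp_pos: [0.6592, 0.0019, 0.0048]
tool_rot: [-3.141, -0.0, 0.086]
ft_force: [0.4, 0.2, -0.0]
width: 0.0446
gripper_force: 40.0
```

Converted, -0.1 m is -0.2, -0.09 m is -0.18.

Emit:
step_arm(
  delta_pos=[
    [0, 0, -0.02],
    [0, 0, -0.06],
    [0, 0, -0.12],
    [0, 0, -0.18],
    [0, 0, -0.2],
    [-0.032, -0.046, -0.2],
    [-0.072, -0.106, -0.2],
    [-0.114, -0.166, -0.2],
  ],
  rot=[
    [0, 0, 0],
    [0, 0, 0],
    [0, 0, 0],
    [0, 0, 0],
    [0, 0, 0],
    [0, 0, 0],
    [0, 0, 0],
    [0, 0, 0],
  ],
  grip=[0.4, 0.4, 0.4, 0.4, 0.4, 0.4, 0.4, 0.4],
)

```text
clock: 13.45
tcp_pos: [0.5948, 0.0797, 0.1048]
tool_rot: [-3.142, -0.0, 0.084]
ft_force: [-0.6, 0.3, -3.3]
width: 0.0443
gripper_force: 40.0
```

Emit:
step_arm(
  delta_pos=[
    [-0.042, -0.06, 0],
    [-0.084, -0.12, 0],
    [-0.126, -0.18, 0],
    [-0.168, -0.244, 0],
    [-0.21, -0.306, 0],
    [-0.252, -0.366, 0],
    [-0.292, -0.426, 0],
    [-0.31, -0.45, 0],
  ],
  rot=[
    [0, 0, 0],
    [0, 0, 0],
    [0, 0, 0],
    [0, 0, 0],
    [0, 0, 0],
    [0, 0, 0],
    [0, 0, 0],
    [0, 0, 0],
  ],
  grip=[0.4, 0.4, 0.4, 0.4, 0.4, 0.4, 0.4, 0.4],
)

```text
clock: 14.12
tcp_pos: [0.4183, 0.2927, 0.1042]
tool_rot: [-3.141, 0.002, 0.088]
ft_force: [0.1, 0.2, -2.4]
width: 0.0441
gripper_force: 40.0
```

Converted, 0.098 m is 0.196, 0.095 m is 0.19.

Emit:
step_arm(
  delta_pos=[
    [0, 0, 0],
    [0, 0, 0.04],
    [0, 0, 0.1],
    [0, 0, 0.14],
    [0, 0, 0.17],
    [0, 0, 0.19],
    [0, 0, 0.196],
    [0, 0, 0.196],
  ],
  rot=[
    [0, 0, 0],
    [0, 0, 0],
    [0, 0, 0],
    [0, 0, 0],
    [0, 0, 0],
    [0, 0, 0],
    [0, 0, 0],
    [0, 0, 0],
  ],
  grip=[0.4, 0.4, 0.4, 0.4, 0.4, 0.4, 0.4, 0.4],
)

```text
clock: 14.78
tcp_pos: [0.4213, 0.2897, 0.006]
tool_rot: [3.141, 0.002, 0.085]
ft_force: [0.0, -0.3, -3.0]
width: 0.0444
gripper_force: 40.0
```

Converted, 0.006 m is 0.012, 0.002 m is 0.004.

Emit:
step_arm(
  delta_pos=[
    [0, 0, 0.004],
    [0, 0, 0.008],
    [0, 0, 0.012],
    [0, 0, 0.012],
    [0, 0, 0.012],
  ],
  rot=[
    [0, 0, 0],
    [0, 0, 0],
    [0, 0, 0],
    [0, 0, 0],
    [0, 0, 0],
  ],
  grip=[0.4, 0.4, 0.4, 0.4, 0.4],
)

```text
clock: 15.2
tcp_pos: [0.4218, 0.2907, 0.0012]
tool_rot: [-3.141, -0.001, 0.086]
ft_force: [0.1, 0.1, -2.6]
width: 0.0442
gripper_force: 40.0
```

Emit:
step_arm(
  delta_pos=[
    [0, 0, 0.002],
    [0, 0, 0.004],
    [0, 0, 0.004],
  ],
  rot=[
    [0, 0, 0],
    [0, 0, 0],
    [0, 0, 0],
  ],
  grip=[0.4, 0.4, 0.4],
)

```text
clock: 15.45
tcp_pos: [0.4214, 0.2905, -0.0013]
tool_rot: [3.142, 0.0, 0.086]
ft_force: [0.2, 0.2, -2.6]
width: 0.0448
gripper_force: 40.0
```

Converted, -0.11 m is -0.22, -0.08 m is -0.16.

Emit:
step_arm(
  delta_pos=[
    [0, 0, 0.002],
    [0, 0, 0.002],
    [0, 0, 0.002],
    [0, 0, 0.002],
    [0, 0, -0.04],
    [0, 0, -0.1],
    [0, 0, -0.16],
    [0, 0, -0.22],
  ],
  rot=[
    [0, 0, 0],
    [0, 0, 0],
    [0, 0, 0],
    [0, 0, 0],
    [0, 0, 0],
    [0, 0, 0],
    [0, 0, 0],
    [0, 0, 0],
  ],
  grip=[0.4, 0.68, 0.68, 0.68, 0.68, 0.68, 0.68, 0.68],
)

```text
clock: 16.12
tcp_pos: [0.4213, 0.2903, 0.1099]
tool_rot: [3.141, 0.001, 0.086]
ft_force: [0.2, 0.1, 0.9]
width: 0.0601
gripper_force: 0.0
```

Converted, 0.087 m is 0.174, 0.06 m is 0.12, -0.164 rad is -0.0261.

Emit:
step_arm(
  delta_pos=[
    [0.02, 0.06, -0.06],
    [0.03, 0.12, -0.06],
    [0.042, 0.174, -0.06],
    [0.042, 0.174, -0.06],
    [0.042, 0.174, -0.06],
    [0.042, 0.174, -0.06],
  ],
  rot=[
    [0, 0, -0.0127],
    [0, 0, -0.0261],
    [0, 0, -0.0261],
    [0, 0, -0.0261],
    [0, 0, -0.0261],
    [0, 0, -0.0261],
  ],
  grip=[0.68, 0.68, 0.5, 0.4, 0.4, 0.4],
)

```text
clock: 16.62
tcp_pos: [0.4498, 0.2058, 0.1387]
tool_rot: [-3.141, 0.0, 0.249]
ft_force: [-0.2, -0.8, -0.8]
width: 0.0363
gripper_force: 0.0
```

```bash
python3 snap.py m2
```

```text
16.62 [0.4498 0.2058 0.1387] [-3.141e+00  1.000e-04  2.487e-01] [ 0.38 -0.01  2.07  0.    1.09  1.7 ]
```

View pics/m2.png

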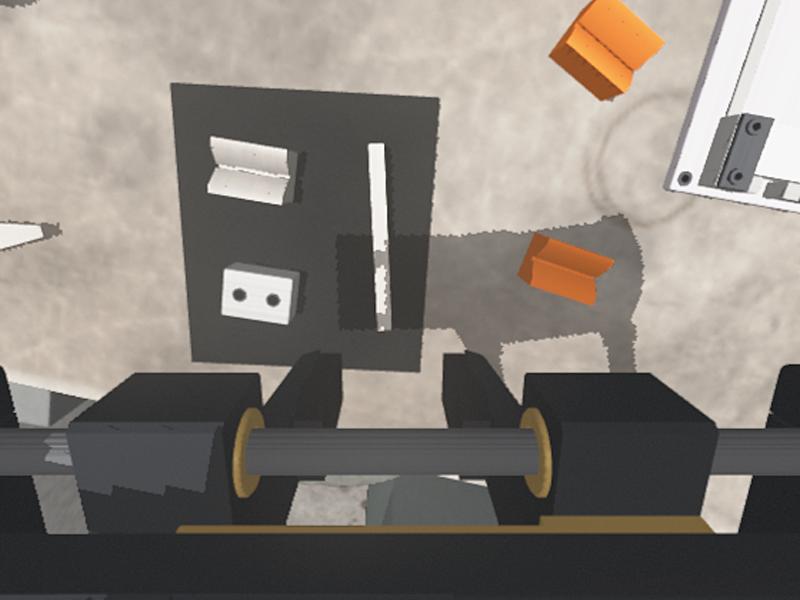

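Both blocks stand upright on the mat: the V-block at (250,172) and the plain block at (258,295). The bar's top runs from (376,144) to (383,330) and is clear.

Run:
```python
from h import *
import json
p=json.load(open("m2.json"))
q=w(p,np.array([(368,144),(384,143),(375,330),(391,330)])*.7,.023);print(q.round(4))
a,b=(q[0]+q[1])/2,(q[2]+q[3])/2;d=a-b;print((a+b)/2,np.linalg.norm(d),np.arctan2(d[1],d[0]))
print("blocks v, plain top centre",w(p,np.array([(250,172)])*.7,.030),w(p,np.array([(257,295)])*.7,.027))
m=w(p,np.array([(171,83),(439,98),(421,372),(192,361)])*.7,.003);print(m.round(4),m.mean(0))
yaw=np.arctan2(d[1],d[0]);c,s=np.cos(yaw),np.sin(yaw)
g=(a+b)/2-.015*np.array([c,s,0]);print("grip pt",g, delta(np.array([.4498,.2058,.1387]),.2487,[g[0],g[1],.05]))
```

```text
[[0.5324 0.241  0.023 ]
 [0.5353 0.2317 0.023 ]
 [0.4175 0.2087 0.023 ]
 [0.4202 0.1982 0.023 ]]
[0.47633204 0.21990498 0.023     ] 0.11964534550767063 0.278631497010391
blocks v, plain top centre [[0.49914697 0.305503   0.03      ]] [[0.42350248 0.28949414 0.027     ]]
[[0.5382 0.3702 0.003 ]
 [0.5711 0.2052 0.003 ]
 [0.3865 0.1665 0.003 ]
 [0.3533 0.3336 0.003 ]] [0.46229208 0.26887355 0.003     ]
grip pt [0.46191055 0.21577938 0.023     ] [ 0.01419431 -0.00669141  0.0887    ]
```

Converted, 0.109 m is 0.218, 0.03 m is 0.06, -0.03 rad is -0.0048.

Emit:
step_arm(
  delta_pos=[
    [0.0284, -0.0134, 0.06],
    [0.0284, -0.0134, 0.12],
    [0.0284, -0.0134, 0.18],
    [0.0284, -0.0134, 0.21],
    [0.0284, -0.0134, 0.218],
    [0.0284, -0.0134, 0.218],
    [0.0284, -0.0134, 0.218],
  ],
  rot=[
    [0, 0, -0.0048],
    [0, 0, -0.0048],
    [0, 0, -0.0048],
    [0, 0, -0.0048],
    [0, 0, -0.0048],
    [0, 0, -0.0048],
    [0, 0, -0.0048],
  ],
  grip=[0.4, 0.4, 0.4, 0.4, 0.4, 0.4, 0.4],
)

```text
clock: 17.25
tcp_pos: [0.4623, 0.2165, 0.0302]
tool_rot: [-3.141, -0.0, 0.281]
ft_force: [-0.0, -0.4, 0.6]
width: 0.0358
gripper_force: 0.0
```

Converted, 0.035 m is 0.07, 0.033 m is 0.066.

Emit:
step_arm(
  delta_pos=[
    [0, 0, 0.02],
    [0, 0, 0.04],
    [0, 0, 0.05],
    [0, 0, 0.06],
    [0, 0, 0.066],
    [0, 0, 0.07],
    [0, 0, 0.07],
    [0, 0, 0.07],
  ],
  rot=[
    [0, 0, 0],
    [0, 0, 0],
    [0, 0, 0],
    [0, 0, 0],
    [0, 0, 0],
    [0, 0, 0],
    [0, 0, 0],
    [0, 0, 0],
  ],
  grip=[0.4, 0.4, 0.4, 0.4, 0.4, 0.4, 0.4, 0.4],
)

```text
clock: 17.92
tcp_pos: [0.4621, 0.2156, -0.0052]
tool_rot: [-3.142, 0.0, 0.28]
ft_force: [0.5, -0.5, -0.1]
width: 0.0353
gripper_force: 0.0
```

Emit:
step_arm(
  delta_pos=[
    [0, 0, 0],
    [0, 0, 0],
    [0, 0, 0],
    [0, 0, 0],
    [0, 0, 0],
    [0, 0, 0],
    [0, 0, 0],
    [0, 0, 0],
  ],
  rot=[
    [0, 0, 0],
    [0, 0, 0],
    [0, 0, 0],
    [0, 0, 0],
    [0, 0, 0],
    [0, 0, 0],
    [0, 0, 0],
    [0, 0, 0],
  ],
  grip=[0.03, 0.03, 0.03, 0.03, 0.03, 0.03, 0.03, 0.03],
  force=50,
)

```text
clock: 18.58
tcp_pos: [0.4622, 0.2157, -0.005]
tool_rot: [-3.142, -0.0, 0.28]
ft_force: [-0.2, 0.0, 1.2]
width: 0.0091
gripper_force: 50.0
```

Converted, -0.1 m is -0.2, -0.03 m is -0.06.

Emit:
step_arm(
  delta_pos=[
    [0, 0, -0.02],
    [0, 0, -0.06],
    [0, 0, -0.12],
    [0, 0, -0.18],
    [0, 0, -0.2],
    [-0.01, 0.04, -0.2],
    [-0.024, 0.1, -0.2],
    [-0.04, 0.16, -0.2],
  ],
  rot=[
    [0, 0, 0],
    [0, 0, 0],
    [0, 0, 0],
    [0, 0, 0],
    [0, 0, 0],
    [0, 0, 0],
    [0, 0, 0],
    [0, 0, 0],
  ],
  grip=[0.03, 0.03, 0.03, 0.03, 0.03, 0.03, 0.03, 0.03],
)

```text
clock: 19.25
tcp_pos: [0.4646, 0.1329, 0.0948]
tool_rot: [3.142, -0.0, 0.282]
ft_force: [0.6, -0.3, -2.4]
width: 0.0088
gripper_force: 49.9
```

Converted, 0.1432 m is 0.2864, 0.13 m is 0.26, 0.195 rad is 0.031.

Emit:
step_arm(
  delta_pos=[
    [-0.016, 0.064, 0],
    [-0.032, 0.13, 0],
    [-0.048, 0.2, 0],
    [-0.064, 0.26, 0],
    [-0.0696, 0.2864, 0],
    [-0.0696, 0.2864, 0.06],
    [-0.0696, 0.2864, 0.12],
    [-0.0696, 0.2864, 0.13],
  ],
  rot=[
    [0, 0, 0],
    [0, 0, 0.0127],
    [0, 0, 0.0255],
    [0, 0, 0.031],
    [0, 0, 0.031],
    [0, 0, 0.031],
    [0, 0, 0.031],
    [0, 0, 0.031],
  ],
  grip=[0.03, 0.03, 0.03, 0.03, 0.03, 0.03, 0.03, 0.03],
)

```text
clock: 19.92
tcp_pos: [0.466, -0.0142, 0.0251]
tool_rot: [-3.14, 0.009, 0.083]
ft_force: [-1.9, -0.0, -2.7]
width: 0.0088
gripper_force: 49.9
```

Emit:
step_arm(
  delta_pos=[
    [0, 0, 0],
    [0, 0, 0],
  ],
  rot=[
    [0, 0, 0],
    [0, 0, 0],
  ],
  grip=[0.03, 0.03],
)

```text
clock: 20.08
tcp_pos: [0.4705, -0.0138, 0.0297]
tool_rot: [-3.141, 0.001, 0.085]
ft_force: [0.4, -0.2, -1.5]
width: 0.0087
gripper_force: 49.9
```

```bash
python3 snap.py b1
```

```text
20.08 [ 0.4705 -0.0138  0.0297] [-3.1413e+00  1.4000e-03  8.5100e-02] [-0.08  0.08  2.2   0.    0.86  1.4 ]
```

View pics/b1.png

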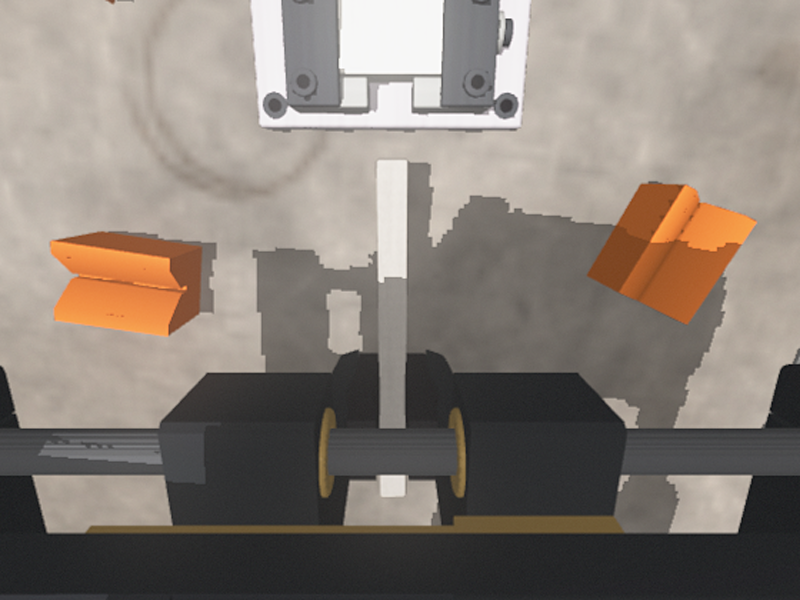

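The bar lies straight along the nest axis: tip at (392,160), slot centred at about (391,95). I'll lower it and insert.

Converted, 0.0257 m is 0.0514, 0.025 m is 0.05.

Emit:
step_arm(
  delta_pos=[
    [0, 0, 0.03],
    [0, 0, 0.048],
    [0, 0, 0.0514],
    [0, 0, 0.0514],
    [0.012, 0, 0.0514],
    [0.028, 0, 0.0514],
    [0.044, 0, 0.0514],
    [0.05, 0, 0.0514],
  ],
  rot=[
    [0, 0, 0],
    [0, 0, 0],
    [0, 0, 0],
    [0, 0, 0],
    [0, 0, 0],
    [0, 0, 0],
    [0, 0, 0],
    [0, 0, 0],
  ],
  grip=[0.03, 0.03, 0.03, 0.03, 0.03, 0.03, 0.03, 0.03],
  force=60,
)

```text
clock: 20.8
tcp_pos: [0.4989, -0.0119, 0.0052]
tool_rot: [3.141, -0.003, 0.085]
ft_force: [-0.5, -0.6, -2.3]
width: 0.0083
gripper_force: 59.9
```

Emit:
step_arm(
  delta_pos=[
    [0.006, 0, 0],
    [0.012, 0, 0],
    [0.018, 0, 0],
    [0.024, 0, 0],
    [0.024, 0, 0],
  ],
  rot=[
    [0, 0, 0],
    [0, 0, 0],
    [0, 0, 0],
    [0, 0, 0],
    [0, 0, 0],
  ],
  grip=[0.03, 0.03, 0.03, 0.03, 0.03],
)

```text
clock: 21.22
tcp_pos: [0.5052, -0.0109, 0.0031]
tool_rot: [-3.141, 0.006, 0.085]
ft_force: [-4.8, -1.1, -0.2]
width: 0.0086
gripper_force: 60.0
```

Converted, 0.01 m is 0.02, 0.006 m is 0.012.

Emit:
step_arm(
  delta_pos=[
    [0.004, 0, 0],
    [0.008, 0, 0],
    [0.012, 0, 0],
    [0.016, 0, 0],
    [0.02, 0, 0],
    [0.02, 0, 0],
  ],
  rot=[
    [0, 0, 0],
    [0, 0, 0],
    [0, 0, 0],
    [0, 0, 0],
    [0, 0, 0],
    [0, 0, 0],
  ],
  grip=[0.03, 0.03, 0.03, 0.03, 0.03, 0.03],
)

```text
clock: 21.72
tcp_pos: [0.5153, -0.01, 0.003]
tool_rot: [-3.141, 0.005, 0.085]
ft_force: [-1.5, -0.8, -2.4]
width: 0.0086
gripper_force: 60.0
```

Converted, 0.024 m is 0.048, 0.012 m is 0.024.

Emit:
step_arm(
  delta_pos=[
    [0.006, 0, -0.002],
    [0.012, 0, -0.002],
    [0.018, 0, -0.002],
    [0.024, 0, -0.002],
    [0.03, 0, -0.002],
    [0.036, 0, -0.002],
    [0.042, 0, -0.002],
    [0.048, 0, -0.002],
  ],
  rot=[
    [0, 0, 0],
    [0, 0, 0],
    [0, 0, 0],
    [0, 0, 0],
    [0, 0, 0],
    [0, 0, 0],
    [0, 0, 0],
    [0, 0, 0],
  ],
  grip=[0.03, 0.03, 0.03, 0.03, 0.03, 0.03, 0.03, 0.03],
)

```text
clock: 22.38
tcp_pos: [0.5421, -0.0079, 0.0051]
tool_rot: [-3.142, -0.0, 0.085]
ft_force: [-1.4, 0.5, -3.0]
width: 0.0085
gripper_force: 59.9
```

Emit:
step_arm(
  delta_pos=[
    [0, 0, 0],
    [0, 0, 0],
  ],
  rot=[
    [0, 0, 0],
    [0, 0, 0],
  ],
  grip=[0.03, 0.03],
)

```text
clock: 22.55
tcp_pos: [0.5421, -0.008, 0.0051]
tool_rot: [3.142, -0.0, 0.085]
ft_force: [0.3, -0.3, -2.5]
width: 0.0087
gripper_force: 59.9
```

```bash
python3 snap.py b2
```

```text
22.55 [ 0.5421 -0.008   0.0051] [ 3.1416e+00 -3.0000e-04  8.4800e-02] [-0.06  0.24  2.07  0.    0.83  1.43]
```

View pics/b2.png

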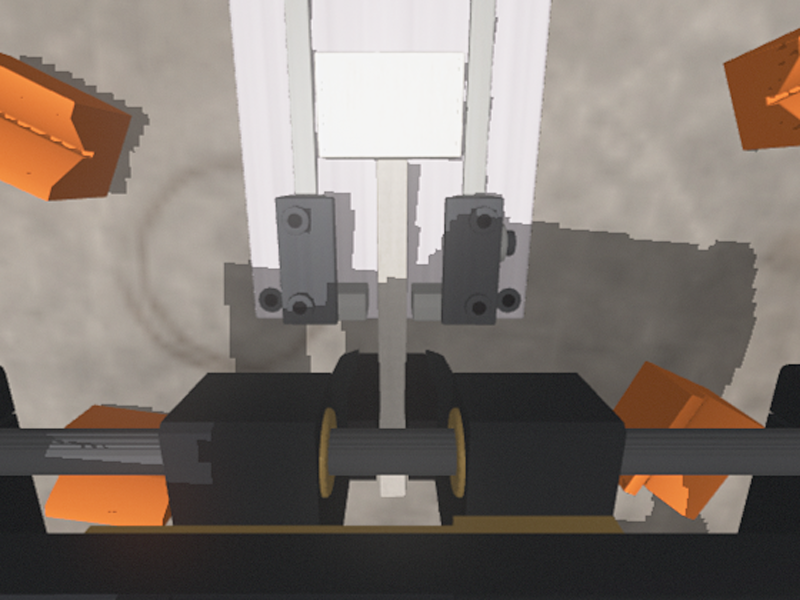

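The coupon is fully clear of the keeper strips: its top face spans (315,51)–(465,158), while the strips end at row 195. Now I'll withdraw the bar and return it to its place on the mat.

Converted, -0.09 m is -0.18, -0.075 m is -0.15.

Emit:
step_arm(
  delta_pos=[
    [-0.02, 0, 0],
    [-0.06, 0, 0],
    [-0.11, 0, 0],
    [-0.15, 0, 0],
    [-0.15, 0, 0],
    [-0.15, 0, -0.06],
    [-0.15, 0, -0.12],
    [-0.15, 0, -0.18],
  ],
  rot=[
    [0, 0, 0],
    [0, 0, 0],
    [0, 0, 0],
    [0, 0, 0],
    [0, 0, 0],
    [0, 0, 0],
    [0, 0, 0],
    [0, 0, 0],
  ],
  grip=[0.03, 0.03, 0.03, 0.03, 0.03, 0.03, 0.03, 0.03],
)

```text
clock: 23.27
tcp_pos: [0.4657, -0.0143, 0.0955]
tool_rot: [-3.141, 0.002, 0.085]
ft_force: [1.3, -0.3, -2.0]
width: 0.0086
gripper_force: 59.9
```

Run:
```python
from h import *
import json
p=json.load(open("b2.json"))
q=w(p,np.array([(315,51),(465,51),(463,158),(318,158)])*.7,.026);print(q.round(4),q.mean(0))
s=[.6256,-.0009,.0848];c,t=np.cos(s[2]),np.sin(s[2]);d=q[:,:2]-s[:2];print((np.c_[d[:,0]*c+d[:,1]*t,-d[:,0]*t+d[:,1]*c]*1e3).round(1))
print(delta(np.array([.4674,-.0144,.095]),.0848,[.4622,.2157,.095]))
```

```text
[[ 0.6456  0.0232  0.026 ]
 [ 0.6493 -0.0211  0.026 ]
 [ 0.6193 -0.0244  0.026 ]
 [ 0.6154  0.0212  0.026 ]] [ 6.32395754e-01 -2.76586775e-04  2.60000000e-02]
[[ 21.9  22.4]
 [ 21.9 -22.1]
 [ -8.3 -22.9]
 [ -8.3  22.8]]
[ 0.01430779 -0.2297136  -0.        ]
```

Converted, -0.23 m is -0.46, 0.0143 m is 0.0286, -0.195 rad is -0.031.

Emit:
step_arm(
  delta_pos=[
    [0.004, -0.07, 0],
    [0.008, -0.14, 0],
    [0.014, -0.22, 0],
    [0.02, -0.3, 0],
    [0.024, -0.38, 0],
    [0.0286, -0.44, 0],
    [0.0286, -0.46, 0],
    [0.0286, -0.46, 0],
  ],
  rot=[
    [0, 0, 0],
    [0, 0, 0],
    [0, 0, 0],
    [0, 0, -0.0159],
    [0, 0, -0.031],
    [0, 0, -0.031],
    [0, 0, -0.031],
    [0, 0, -0.031],
  ],
  grip=[0.03, 0.03, 0.03, 0.03, 0.03, 0.03, 0.03, 0.03],
)

```text
clock: 23.93
tcp_pos: [0.4615, 0.2182, 0.0952]
tool_rot: [-3.141, -0.001, 0.283]
ft_force: [-0.6, -0.3, -1.8]
width: 0.0087
gripper_force: 59.9
```

Converted, 0.095 m is 0.19, 0.09 m is 0.18.

Emit:
step_arm(
  delta_pos=[
    [0, 0, 0.06],
    [0, 0, 0.12],
    [0, 0, 0.16],
    [0, 0, 0.18],
    [0, 0, 0.19],
    [0, 0, 0.19],
    [0, 0, 0.19],
  ],
  rot=[
    [0, 0, 0],
    [0, 0, 0],
    [0, 0, 0],
    [0, 0, 0],
    [0, 0, 0],
    [0, 0, 0],
    [0, 0, 0],
  ],
  grip=[0.03, 0.03, 0.03, 0.03, 0.03, 0.03, 0.03],
)

```text
clock: 24.52
tcp_pos: [0.4627, 0.2158, 0.001]
tool_rot: [-3.142, -0.001, 0.279]
ft_force: [0.6, 0.7, -2.7]
width: 0.0087
gripper_force: 59.9
```

Bar bottom is about 9 mm up, so about 6 mm to go.

Converted, 0.005 m is 0.01, 0.004 m is 0.008.

Emit:
step_arm(
  delta_pos=[
    [0, 0, 0.004],
    [0, 0, 0.008],
    [0, 0, 0.01],
    [0, 0, 0.01],
  ],
  rot=[
    [0, 0, 0],
    [0, 0, 0],
    [0, 0, 0],
    [0, 0, 0],
  ],
  grip=[0.03, 0.03, 0.03, 0.03],
)

```text
clock: 24.85
tcp_pos: [0.4621, 0.2162, -0.0045]
tool_rot: [-3.142, -0.001, 0.28]
ft_force: [-0.0, -0.4, -1.9]
width: 0.0087
gripper_force: 59.9
```

Converted, 0.001 m is 0.002.

Emit:
step_arm(
  delta_pos=[
    [0, 0, 0.002],
    [0, 0, 0.002],
  ],
  rot=[
    [0, 0, 0],
    [0, 0, 0],
  ],
  grip=[0.03, 0.03],
)

```text
clock: 25.02
tcp_pos: [0.4621, 0.2163, -0.005]
tool_rot: [-3.142, -0.0, 0.28]
ft_force: [-2.2, -0.6, 4.5]
width: 0.0088
gripper_force: 60.0
```

Converted, -0.1 m is -0.2, -0.04 m is -0.08.

Emit:
step_arm(
  delta_pos=[
    [0, 0, 0],
    [0, 0, 0],
    [0, 0, 0],
    [0, 0, 0],
    [0, 0, -0.02],
    [0, 0, -0.08],
    [0, 0, -0.16],
    [0, 0, -0.2],
  ],
  rot=[
    [0, 0, 0],
    [0, 0, 0],
    [0, 0, 0],
    [0, 0, 0],
    [0, 0, 0],
    [0, 0, 0],
    [0, 0, 0],
    [0, 0, 0],
  ],
  grip=[0.35, 0.35, 0.35, 0.35, 0.35, 0.35, 0.35, 0.35],
)

```text
clock: 25.68
tcp_pos: [0.4636, 0.2168, 0.0984]
tool_rot: [-3.141, -0.005, 0.28]
ft_force: [0.4, 0.9, -0.2]
width: 0.0307
gripper_force: 0.0
```

Converted, 0.2552 m is 0.5104, 0.245 m is 0.49, 0.195 rad is 0.031.

Emit:
step_arm(
  delta_pos=[
    [0.028, 0.07, 0],
    [0.056, 0.14, 0],
    [0.084, 0.21, 0],
    [0.112, 0.28, 0],
    [0.14, 0.35, 0],
    [0.168, 0.42, 0],
    [0.198, 0.49, 0],
    [0.2076, 0.5104, 0],
  ],
  rot=[
    [0, 0, 0],
    [0, 0, 0],
    [0, 0, 0.0159],
    [0, 0, 0.031],
    [0, 0, 0.031],
    [0, 0, 0.031],
    [0, 0, 0.031],
    [0, 0, 0.031],
  ],
  grip=[0.72, 0.72, 0.72, 0.72, 0.72, 0.72, 0.72, 0.72],
)

```text
clock: 26.35
tcp_pos: [0.6355, -0.0049, 0.0954]
tool_rot: [3.14, -0.004, 0.082]
ft_force: [-0.2, 0.4, 0.6]
width: 0.0637
gripper_force: 0.0
```

Converted, 0.065 m is 0.13, 0.06 m is 0.12.

Emit:
step_arm(
  delta_pos=[
    [0, 0, 0],
    [0, 0, 0.06],
    [0, 0, 0.12],
    [0, 0, 0.13],
    [0, 0, 0.13],
    [0, 0, 0.13],
  ],
  rot=[
    [0, 0, 0],
    [0, 0, 0],
    [0, 0, 0],
    [0, 0, 0],
    [0, 0, 0],
    [0, 0, 0],
  ],
  grip=[0.72, 0.72, 0.72, 0.72, 0.72, 0.72],
)

```text
clock: 26.85
tcp_pos: [0.6314, 0.0005, 0.0295]
tool_rot: [-3.141, 0.001, 0.086]
ft_force: [1.3, -0.5, -0.2]
width: 0.0637
gripper_force: 0.0
```

Converted, 0.031 m is 0.062, 0.0295 m is 0.059.

Emit:
step_arm(
  delta_pos=[
    [0.002, 0.0016, 0.02],
    [0.002, 0.0016, 0.04],
    [0.002, 0.0016, 0.052],
    [0.002, 0.0016, 0.056],
    [0.002, 0.0016, 0.059],
    [0.002, 0.0016, 0.062],
    [0.002, 0.0016, 0.062],
  ],
  rot=[
    [0, 0, 0],
    [0, 0, 0],
    [0, 0, 0],
    [0, 0, 0],
    [0, 0, 0],
    [0, 0, 0],
    [0, 0, 0],
  ],
  grip=[0.72, 0.72, 0.72, 0.72, 0.72, 0.72, 0.72],
)

```text
clock: 27.43
tcp_pos: [0.6331, -0.0014, -0.0021]
tool_rot: [-3.142, 0.0, 0.085]
ft_force: [-0.1, 0.0, -0.3]
width: 0.0635
gripper_force: 0.0
```

Emit:
step_arm(
  delta_pos=[
    [0, 0, 0],
    [0, 0, 0],
    [0, 0, 0],
    [0, 0, 0],
    [0, 0, 0],
    [0, 0, 0],
  ],
  rot=[
    [0, 0, 0],
    [0, 0, 0],
    [0, 0, 0],
    [0, 0, 0],
    [0, 0, 0],
    [0, 0, 0],
  ],
  grip=[0.4, 0.4, 0.4, 0.4, 0.4, 0.4],
  force=25,
)

```text
clock: 27.93
tcp_pos: [0.6334, -0.0013, -0.0016]
tool_rot: [3.142, -0.001, 0.085]
ft_force: [0.0, -0.2, 1.3]
width: 0.0446
gripper_force: 25.0
```

Converted, 0.0915 m is 0.183, -0.09 m is -0.18.

Emit:
step_arm(
  delta_pos=[
    [0, 0, -0.02],
    [0, 0, -0.06],
    [0, 0, -0.12],
    [0, 0, -0.18],
    [-0.02, 0.028, -0.18],
    [-0.05, 0.07, -0.18],
    [-0.09, 0.126, -0.18],
    [-0.13, 0.183, -0.18],
  ],
  rot=[
    [0, 0, 0],
    [0, 0, 0],
    [0, 0, 0],
    [0, 0, 0],
    [0, 0, 0],
    [0, 0, 0],
    [0, 0, 0],
    [0, 0, 0],
  ],
  grip=[0.4, 0.4, 0.4, 0.4, 0.4, 0.4, 0.4, 0.4],
)

```text
clock: 28.6
tcp_pos: [0.5752, -0.0987, 0.0884]
tool_rot: [3.141, -0.0, 0.087]
ft_force: [-0.5, -0.9, -0.4]
width: 0.0446
gripper_force: 25.0
```

Converted, 0.1792 m is 0.3584, 0.17 m is 0.34, 0.165 rad is 0.0263.

Emit:
step_arm(
  delta_pos=[
    [-0.04, 0.056, 0],
    [-0.08, 0.112, 0],
    [-0.12, 0.17, 0],
    [-0.16, 0.226, 0],
    [-0.2, 0.282, 0],
    [-0.24, 0.34, 0],
    [-0.2546, 0.3584, 0],
    [-0.2546, 0.3584, 0],
  ],
  rot=[
    [0, 0, 0],
    [0, 0, 0],
    [0, 0, 0.0127],
    [0, 0, 0.0263],
    [0, 0, 0.0263],
    [0, 0, 0.0263],
    [0, 0, 0.0263],
    [0, 0, 0.0263],
  ],
  grip=[0.4, 0.4, 0.4, 0.4, 0.4, 0.4, 0.4, 0.4],
)

```text
clock: 29.27
tcp_pos: [0.4625, -0.2895, 0.088]
tool_rot: [3.141, 0.0, -0.084]
ft_force: [0.1, 0.8, -1.7]
width: 0.0442
gripper_force: 25.0
```

```bash
python3 snap.py t1
```

```text
29.27 [ 0.4625 -0.2895  0.088 ] [ 3.1413e+00  5.0000e-04 -8.4200e-02] [-0.6   0.14  2.01 -0.    0.99  1.05]
```

View pics/t1.png

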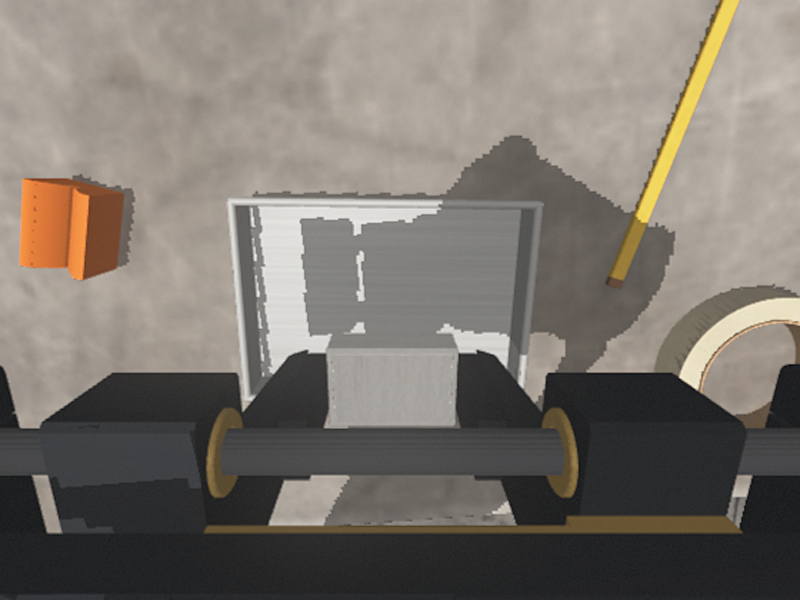

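The coupon is held level, centred over the tray (far rim corners at (230,201) and (542,204)). Lowering.

Converted, 0.09 m is 0.18, 0.088 m is 0.176.

Emit:
step_arm(
  delta_pos=[
    [0, 0, 0.06],
    [0, 0, 0.12],
    [0, 0, 0.16],
    [0, 0, 0.176],
    [0, 0, 0.18],
    [0, 0, 0.18],
    [0, 0, 0.18],
  ],
  rot=[
    [0, 0, 0],
    [0, 0, 0],
    [0, 0, 0],
    [0, 0, 0],
    [0, 0, 0],
    [0, 0, 0],
    [0, 0, 0],
  ],
  grip=[0.4, 0.4, 0.4, 0.4, 0.4, 0.4, 0.4],
)

```text
clock: 29.9
tcp_pos: [0.4658, -0.2874, -0.0007]
tool_rot: [3.141, -0.002, -0.079]
ft_force: [0.1, 0.4, -0.6]
width: 0.0444
gripper_force: 25.0
```

Converted, 0.005 m is 0.01, 0.002 m is 0.004.

Emit:
step_arm(
  delta_pos=[
    [0, 0, 0.004],
    [0, 0, 0.008],
    [0, 0, 0.01],
    [0, 0, 0.01],
  ],
  rot=[
    [0, 0, 0],
    [0, 0, 0],
    [0, 0, 0],
    [0, 0, 0],
  ],
  grip=[0.4, 0.4, 0.4, 0.4],
)

```text
clock: 30.23
tcp_pos: [0.4646, -0.2874, -0.0066]
tool_rot: [3.141, -0.001, -0.08]
ft_force: [0.3, -0.0, 0.3]
width: 0.0447
gripper_force: 25.0
```

Converted, 0.002 m is 0.004, 0.001 m is 0.002.

Emit:
step_arm(
  delta_pos=[
    [0, 0, 0.002],
    [0, 0, 0.004],
    [0, 0, 0.004],
  ],
  rot=[
    [0, 0, 0],
    [0, 0, 0],
    [0, 0, 0],
  ],
  grip=[0.4, 0.4, 0.4],
)

```text
clock: 30.48
tcp_pos: [0.4642, -0.2873, -0.0091]
tool_rot: [-3.141, 0.0, -0.08]
ft_force: [0.5, -0.8, -0.9]
width: 0.0446
gripper_force: 25.0
```

Converted, 0.001 m is 0.002.

Emit:
step_arm(
  delta_pos=[
    [0, 0, 0.002],
    [0, 0, 0.002],
    [0, 0, 0.002],
  ],
  rot=[
    [0, 0, 0],
    [0, 0, 0],
    [0, 0, 0],
  ],
  grip=[0.4, 0.4, 0.4],
)

```text
clock: 30.73
tcp_pos: [0.4645, -0.2874, -0.0096]
tool_rot: [3.142, -0.0, -0.08]
ft_force: [-1.0, 1.0, 3.5]
width: 0.0447
gripper_force: 25.0
```

Converted, -0.11 m is -0.22, -0.08 m is -0.16.

Emit:
step_arm(
  delta_pos=[
    [0, 0, 0],
    [0, 0, 0],
    [0, 0, 0],
    [0, 0, -0.04],
    [0, 0, -0.1],
    [0, 0, -0.16],
    [0, 0, -0.22],
    [0, 0, -0.22],
  ],
  rot=[
    [0, 0, 0],
    [0, 0, 0],
    [0, 0, 0],
    [0, 0, 0],
    [0, 0, 0],
    [0, 0, 0],
    [0, 0, 0],
    [0, 0, 0],
  ],
  grip=[0.65, 0.65, 0.65, 0.65, 0.65, 0.65, 0.65, 0.65],
)

```text
clock: 31.4
tcp_pos: [0.4686, -0.2901, 0.1068]
tool_rot: [3.136, -0.01, -0.08]
ft_force: [0.3, -0.7, 1.2]
width: 0.0577
gripper_force: 0.0
```

Converted, -0.286 m is -0.572, -0.262 m is -0.524.

Emit:
step_arm(
  delta_pos=[
    [-0.012, -0.072, 0],
    [-0.024, -0.148, 0],
    [-0.036, -0.224, 0],
    [-0.048, -0.3, 0],
    [-0.06, -0.376, 0],
    [-0.072, -0.452, 0],
    [-0.082, -0.524, 0],
    [-0.09, -0.572, 0],
  ],
  rot=[
    [0, 0, 0],
    [0, 0, 0],
    [0, 0, 0],
    [0, 0, 0],
    [0, 0, 0],
    [0, 0, 0],
    [0, 0, 0],
    [0, 0, 0],
  ],
  grip=[0.7, 0.7, 0.7, 0.7, 0.7, 0.7, 0.7, 0.7],
)

```text
clock: 32.07
tcp_pos: [0.4414, 0.0041, 0.0995]
tool_rot: [-3.141, 0.001, -0.079]
ft_force: [-0.8, 0.6, -0.1]
width: 0.0613
gripper_force: 0.0
```

Converted, -0.2867 m is -0.5734, -0.262 m is -0.524, -0.166 rad is -0.0264.

Emit:
step_arm(
  delta_pos=[
    [-0.012, -0.072, 0],
    [-0.024, -0.148, 0],
    [-0.036, -0.224, 0],
    [-0.048, -0.3, 0],
    [-0.06, -0.376, 0],
    [-0.072, -0.452, 0],
    [-0.082, -0.524, 0],
    [-0.0884, -0.5734, 0],
  ],
  rot=[
    [0, 0, 0],
    [0, 0, -0.0127],
    [0, 0, -0.0264],
    [0, 0, -0.0264],
    [0, 0, -0.0264],
    [0, 0, -0.0264],
    [0, 0, -0.0264],
    [0, 0, -0.0264],
  ],
  grip=[0.7, 0.7, 0.7, 0.7, 0.7, 0.7, 0.7, 0.7],
)

```text
clock: 32.73
tcp_pos: [0.4207, 0.2937, 0.0996]
tool_rot: [-3.141, -0.0, 0.087]
ft_force: [1.0, -0.2, 0.0]
width: 0.0616
gripper_force: 0.0
```

Converted, 0.065 m is 0.13, 0.06 m is 0.12.

Emit:
step_arm(
  delta_pos=[
    [0, 0, 0],
    [0, 0, 0.06],
    [0, 0, 0.12],
    [0, 0, 0.13],
    [0, 0, 0.13],
    [0, 0, 0.13],
  ],
  rot=[
    [0, 0, 0],
    [0, 0, 0],
    [0, 0, 0],
    [0, 0, 0],
    [0, 0, 0],
    [0, 0, 0],
  ],
  grip=[0.7, 0.7, 0.7, 0.7, 0.7, 0.7],
)

```text
clock: 33.23
tcp_pos: [0.4213, 0.29, 0.0351]
tool_rot: [3.141, 0.001, 0.085]
ft_force: [0.2, -0.1, 0.9]
width: 0.0618
gripper_force: 0.0
```

Converted, 0.0365 m is 0.073, 0.034 m is 0.068.

Emit:
step_arm(
  delta_pos=[
    [0, 0, 0.02],
    [0, 0, 0.04],
    [0, 0, 0.056],
    [0, 0, 0.068],
    [0, 0, 0.073],
    [0, 0, 0.073],
    [0, 0, 0.073],
  ],
  rot=[
    [0, 0, 0],
    [0, 0, 0],
    [0, 0, 0],
    [0, 0, 0],
    [0, 0, 0],
    [0, 0, 0],
    [0, 0, 0],
  ],
  grip=[0.7, 0.7, 0.7, 0.7, 0.7, 0.7, 0.7],
)

```text
clock: 33.82
tcp_pos: [0.4213, 0.2907, -0.0016]
tool_rot: [3.141, 0.0, 0.086]
ft_force: [0.1, 0.6, 0.4]
width: 0.0619
gripper_force: 0.0
```

Emit:
step_arm(
  delta_pos=[
    [0, 0, 0],
    [0, 0, 0],
    [0, 0, 0],
    [0, 0, 0],
    [0, 0, 0],
    [0, 0, 0],
  ],
  rot=[
    [0, 0, 0],
    [0, 0, 0],
    [0, 0, 0],
    [0, 0, 0],
    [0, 0, 0],
    [0, 0, 0],
  ],
  grip=[0.4, 0.4, 0.4, 0.4, 0.4, 0.4],
  force=40,
)

```text
clock: 34.32
tcp_pos: [0.4217, 0.2909, -0.001]
tool_rot: [-3.141, -0.001, 0.086]
ft_force: [0.5, 0.5, 3.0]
width: 0.0444
gripper_force: 40.0
```

Converted, -0.1 m is -0.2, -0.09 m is -0.18.

Emit:
step_arm(
  delta_pos=[
    [0, 0, -0.02],
    [0, 0, -0.06],
    [0, 0, -0.12],
    [0, 0, -0.18],
    [0, 0, -0.2],
    [0.032, 0.046, -0.2],
    [0.072, 0.106, -0.2],
    [0.114, 0.166, -0.2],
  ],
  rot=[
    [0, 0, 0],
    [0, 0, 0],
    [0, 0, 0],
    [0, 0, 0],
    [0, 0, 0],
    [0, 0, 0],
    [0, 0, 0],
    [0, 0, 0],
  ],
  grip=[0.4, 0.4, 0.4, 0.4, 0.4, 0.4, 0.4, 0.4],
)

```text
clock: 34.98
tcp_pos: [0.485, 0.2125, 0.0985]
tool_rot: [-3.141, 0.0, 0.088]
ft_force: [0.9, 0.2, -2.9]
width: 0.0445
gripper_force: 40.0
```

Emit:
step_arm(
  delta_pos=[
    [0.042, 0.06, 0],
    [0.084, 0.12, 0],
    [0.126, 0.18, 0],
    [0.168, 0.244, 0],
    [0.21, 0.306, 0],
    [0.252, 0.366, 0],
    [0.292, 0.426, 0],
    [0.31, 0.451, 0],
  ],
  rot=[
    [0, 0, 0],
    [0, 0, 0],
    [0, 0, 0],
    [0, 0, 0],
    [0, 0, 0],
    [0, 0, 0],
    [0, 0, 0],
    [0, 0, 0],
  ],
  grip=[0.4, 0.4, 0.4, 0.4, 0.4, 0.4, 0.4, 0.4],
)

```text
clock: 35.65
tcp_pos: [0.661, -0.0024, 0.0977]
tool_rot: [3.14, -0.001, 0.083]
ft_force: [0.2, 0.4, -2.2]
width: 0.0449
gripper_force: 40.0
```

Converted, 0.06 m is 0.12, 0.055 m is 0.11.

Emit:
step_arm(
  delta_pos=[
    [0, 0, 0],
    [0, 0, 0.04],
    [0, 0, 0.08],
    [0, 0, 0.11],
    [0, 0, 0.12],
    [0, 0, 0.12],
    [0, 0, 0.12],
    [0, 0, 0.12],
  ],
  rot=[
    [0, 0, 0],
    [0, 0, 0],
    [0, 0, 0],
    [0, 0, 0],
    [0, 0, 0],
    [0, 0, 0],
    [0, 0, 0],
    [0, 0, 0],
  ],
  grip=[0.4, 0.4, 0.4, 0.4, 0.4, 0.4, 0.4, 0.4],
)

```text
clock: 36.32
tcp_pos: [0.6597, 0.0021, 0.0398]
tool_rot: [3.142, -0.002, 0.086]
ft_force: [0.2, -0.3, -2.5]
width: 0.0444
gripper_force: 40.0
```

Converted, 0.031 m is 0.062, 0.022 m is 0.044.

Emit:
step_arm(
  delta_pos=[
    [0, 0, 0.016],
    [0, 0, 0.032],
    [0, 0, 0.044],
    [0, 0, 0.054],
    [0, 0, 0.06],
    [0, 0, 0.062],
    [0, 0, 0.062],
  ],
  rot=[
    [0, 0, 0],
    [0, 0, 0],
    [0, 0, 0],
    [0, 0, 0],
    [0, 0, 0],
    [0, 0, 0],
    [0, 0, 0],
  ],
  grip=[0.4, 0.4, 0.4, 0.4, 0.4, 0.4, 0.4],
)

```text
clock: 36.9
tcp_pos: [0.6586, 0.0015, 0.0069]
tool_rot: [-3.141, 0.001, 0.086]
ft_force: [-0.4, 0.1, -1.6]
width: 0.0443
gripper_force: 40.0
```

Converted, 0.002 m is 0.004, 0.001 m is 0.002.

Emit:
step_arm(
  delta_pos=[
    [0, 0, 0.002],
    [0, 0, 0.004],
    [0, 0, 0.004],
  ],
  rot=[
    [0, 0, 0],
    [0, 0, 0],
    [0, 0, 0],
  ],
  grip=[0.4, 0.4, 0.4],
)

```text
clock: 37.15
tcp_pos: [0.6595, 0.0015, 0.0061]
tool_rot: [3.141, -0.001, 0.086]
ft_force: [1.3, -0.1, -2.2]
width: 0.0445
gripper_force: 40.0
```

Converted, 0.001 m is 0.002.

Emit:
step_arm(
  delta_pos=[
    [0, 0, 0.002],
    [0, 0, 0.002],
    [0, 0, 0.002],
  ],
  rot=[
    [0, 0, 0],
    [0, 0, 0],
    [0, 0, 0],
  ],
  grip=[0.4, 0.4, 0.4],
)

```text
clock: 37.4
tcp_pos: [0.6595, 0.0015, 0.006]
tool_rot: [3.141, -0.001, 0.086]
ft_force: [-2.8, -0.3, 4.7]
width: 0.0444
gripper_force: 40.0
```

Converted, -0.1 m is -0.2, -0.08 m is -0.16.

Emit:
step_arm(
  delta_pos=[
    [0, 0, 0],
    [0, 0, 0],
    [0, 0, 0],
    [0, 0, -0.04],
    [0, 0, -0.1],
    [0, 0, -0.16],
    [0, 0, -0.2],
    [-0.026, -0.06, -0.2],
  ],
  rot=[
    [0, 0, 0],
    [0, 0, 0],
    [0, 0, 0],
    [0, 0, 0],
    [0, 0, 0],
    [0, 0, 0],
    [0, 0, 0],
    [0, 0, 0],
  ],
  grip=[0.68, 0.68, 0.68, 0.68, 0.68, 0.68, 0.68, 0.68],
)

```text
clock: 38.07
tcp_pos: [0.6504, 0.0268, 0.1113]
tool_rot: [3.138, -0.013, 0.082]
ft_force: [1.3, 1.7, 0.2]
width: 0.0601
gripper_force: 0.0
```

Converted, -0.2886 m is -0.5772, -0.26 m is -0.52.

Emit:
step_arm(
  delta_pos=[
    [-0.03, -0.074, 0],
    [-0.062, -0.148, 0],
    [-0.092, -0.222, 0],
    [-0.124, -0.296, 0],
    [-0.154, -0.37, 0],
    [-0.186, -0.444, 0],
    [-0.216, -0.52, 0],
    [-0.2404, -0.5772, 0],
  ],
  rot=[
    [0, 0, 0],
    [0, 0, 0],
    [0, 0, 0],
    [0, 0, 0],
    [0, 0, 0],
    [0, 0, 0],
    [0, 0, 0],
    [0, 0, 0],
  ],
  grip=[0.72, 0.72, 0.72, 0.72, 0.72, 0.72, 0.72, 0.72],
)

```text
clock: 38.73
tcp_pos: [0.4975, 0.31, 0.1047]
tool_rot: [-3.141, -0.0, 0.087]
ft_force: [1.0, 0.3, 0.2]
width: 0.0633
gripper_force: 0.0
```

Converted, 0.065 m is 0.13, 0.06 m is 0.12.

Emit:
step_arm(
  delta_pos=[
    [0, 0, 0],
    [0, 0, 0.06],
    [0, 0, 0.12],
    [0, 0, 0.13],
    [0, 0, 0.13],
    [0, 0, 0.13],
  ],
  rot=[
    [0, 0, 0],
    [0, 0, 0],
    [0, 0, 0],
    [0, 0, 0],
    [0, 0, 0],
    [0, 0, 0],
  ],
  grip=[0.72, 0.72, 0.72, 0.72, 0.72, 0.72],
)

```text
clock: 39.23
tcp_pos: [0.4994, 0.307, 0.0398]
tool_rot: [3.141, 0.0, 0.085]
ft_force: [-1.0, -0.2, 0.1]
width: 0.0635
gripper_force: 0.0
```

Emit:
step_arm(
  delta_pos=[
    [0, 0, 0.02],
    [0, 0, 0.04],
    [0, 0, 0.06],
    [0, 0, 0.072],
    [0, 0, 0.078],
    [0, 0, 0.078],
    [0, 0, 0.078],
  ],
  rot=[
    [0, 0, 0],
    [0, 0, 0],
    [0, 0, 0],
    [0, 0, 0],
    [0, 0, 0],
    [0, 0, 0],
    [0, 0, 0],
  ],
  grip=[0.72, 0.72, 0.72, 0.72, 0.72, 0.72, 0.72],
)

```text
clock: 39.82
tcp_pos: [0.4989, 0.3074, 0.0003]
tool_rot: [3.141, 0.001, 0.086]
ft_force: [0.4, -0.2, 0.5]
width: 0.0637
gripper_force: 0.0
```

Emit:
step_arm(
  delta_pos=[
    [0, 0, 0],
    [0, 0, 0],
    [0, 0, 0],
    [0, 0, 0],
    [0, 0, 0],
    [0, 0, 0],
  ],
  rot=[
    [0, 0, 0],
    [0, 0, 0],
    [0, 0, 0],
    [0, 0, 0],
    [0, 0, 0],
    [0, 0, 0],
  ],
  grip=[0.4, 0.4, 0.4, 0.4, 0.4, 0.4],
  force=40,
)

```text
clock: 40.32
tcp_pos: [0.4994, 0.3077, 0.0011]
tool_rot: [-3.141, -0.001, 0.086]
ft_force: [-0.2, -0.7, 2.4]
width: 0.045
gripper_force: 40.0
```

Converted, 0.104 m is 0.208, -0.1 m is -0.2.

Emit:
step_arm(
  delta_pos=[
    [0, 0, -0.02],
    [0, 0, -0.06],
    [0, 0, -0.12],
    [0, 0, -0.18],
    [0, 0, -0.2],
    [0.02, 0.06, -0.2],
    [0.04, 0.13, -0.2],
    [0.064, 0.208, -0.2],
  ],
  rot=[
    [0, 0, 0],
    [0, 0, 0],
    [0, 0, 0],
    [0, 0, 0],
    [0, 0, 0],
    [0, 0, 0],
    [0, 0, 0],
    [0, 0, 0],
  ],
  grip=[0.4, 0.4, 0.4, 0.4, 0.4, 0.4, 0.4, 0.4],
)

```text
clock: 40.98
tcp_pos: [0.5389, 0.2066, 0.1]
tool_rot: [-3.141, 0.001, 0.089]
ft_force: [-0.3, -0.0, -5.4]
width: 0.0447
gripper_force: 40.0
```

Converted, 0.2137 m is 0.4274, 0.175 m is 0.35.

Emit:
step_arm(
  delta_pos=[
    [0.0216, 0.07, 0],
    [0.0434, 0.14, 0],
    [0.065, 0.21, 0],
    [0.0866, 0.28, 0],
    [0.108, 0.35, 0],
    [0.1324, 0.4274, 0],
    [0.1324, 0.4274, 0],
    [0.1324, 0.4274, 0],
  ],
  rot=[
    [0, 0, 0],
    [0, 0, 0],
    [0, 0, 0],
    [0, 0, 0],
    [0, 0, 0],
    [0, 0, 0],
    [0, 0, 0],
    [0, 0, 0],
  ],
  grip=[0.4, 0.4, 0.4, 0.4, 0.4, 0.4, 0.4, 0.4],
)

```text
clock: 41.65
tcp_pos: [0.6238, -0.003, 0.0992]
tool_rot: [-3.141, 0.002, 0.082]
ft_force: [-0.6, 0.8, -4.6]
width: 0.0449
gripper_force: 40.0
```

Converted, 0.055 m is 0.11, 0.05 m is 0.1.

Emit:
step_arm(
  delta_pos=[
    [0, 0, 0],
    [0, 0, 0.04],
    [0, 0, 0.08],
    [0, 0, 0.1],
    [0, 0, 0.11],
    [0, 0, 0.11],
    [0, 0, 0.11],
    [0, 0, 0.11],
  ],
  rot=[
    [0, 0, 0],
    [0, 0, 0],
    [0, 0, 0],
    [0, 0, 0],
    [0, 0, 0],
    [0, 0, 0],
    [0, 0, 0],
    [0, 0, 0],
  ],
  grip=[0.4, 0.4, 0.4, 0.4, 0.4, 0.4, 0.4, 0.4],
)

```text
clock: 42.32
tcp_pos: [0.6251, -0.0002, 0.0468]
tool_rot: [3.141, -0.002, 0.086]
ft_force: [0.2, -0.2, -4.2]
width: 0.0449
gripper_force: 40.0
```

```bash
python3 snap.py v2
```

```text
42.32 [ 6.251e-01 -2.000e-04  4.680e-02] [ 3.1414e+00 -2.0000e-03  8.6300e-02] [-0.04  0.32  1.86  0.    0.95  1.44]
```

View pics/v2.png

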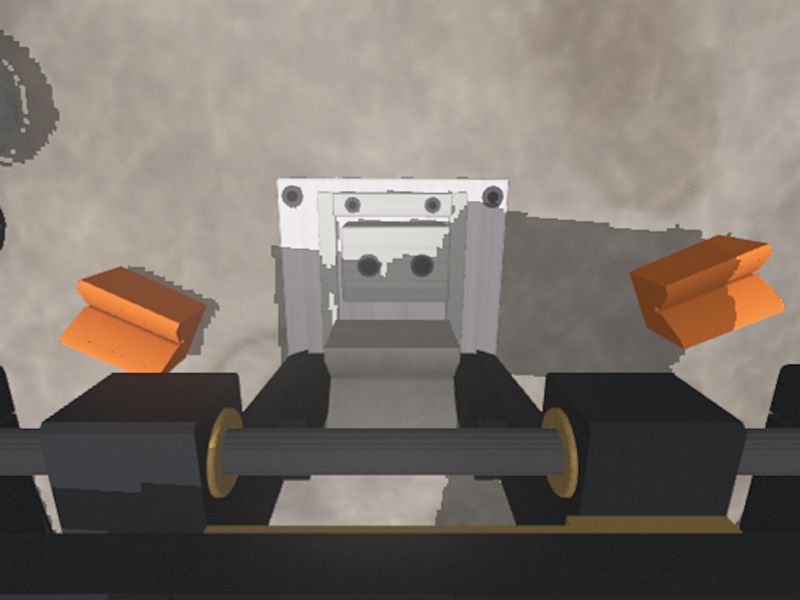

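The plain block is back and square in its pocket, holes at (369,265) and (422,265). The V-block is lined up above its place. Lowering.

Converted, 0.037 m is 0.074, 0.01 m is 0.02.

Emit:
step_arm(
  delta_pos=[
    [0, 0, 0.02],
    [0, 0, 0.04],
    [0, 0, 0.056],
    [0, 0, 0.066],
    [0, 0, 0.072],
    [0, 0, 0.074],
    [0, 0, 0.074],
  ],
  rot=[
    [0, 0, 0],
    [0, 0, 0],
    [0, 0, 0],
    [0, 0, 0],
    [0, 0, 0],
    [0, 0, 0],
    [0, 0, 0],
  ],
  grip=[0.4, 0.4, 0.4, 0.4, 0.4, 0.4, 0.4],
)

```text
clock: 42.95
tcp_pos: [0.624, -0.0006, 0.0083]
tool_rot: [-3.142, 0.0, 0.086]
ft_force: [0.4, -0.3, -5.0]
width: 0.0444
gripper_force: 40.0
```

Converted, 0.001 m is 0.002.

Emit:
step_arm(
  delta_pos=[
    [0, 0, 0.002],
    [0, 0, 0.002],
    [0, 0, 0.002],
  ],
  rot=[
    [0, 0, 0],
    [0, 0, 0],
    [0, 0, 0],
  ],
  grip=[0.4, 0.4, 0.4],
)

```text
clock: 43.2
tcp_pos: [0.6245, -0.0006, 0.0081]
tool_rot: [3.141, -0.001, 0.086]
ft_force: [-1.3, 0.1, 0.4]
width: 0.0443
gripper_force: 40.0
```

Run:
```python
from h import *
import json
p=json.load(open("v2.json"))
q=w(p,np.array([(369,265),(422,265)])*.7,.034)
s=[.6256,-.0009,.0848];c,t=np.cos(s[2]),np.sin(s[2]);d=q[:,:2]-s[:2];print((np.c_[d[:,0]*c+d[:,1]*t,-d[:,0]*t+d[:,1]*c]*1e3).round(1))
p=json.load(open("n2.json"))
q=w(p,np.array([(350,259),(404,260)])*.7,.034);d=q[:,:2]-s[:2];print("orig",(np.c_[d[:,0]*c+d[:,1]*t,-d[:,0]*t+d[:,1]*c]*1e3).round(1))
```

```text
[[ 34.2   9.7]
 [ 34.2 -12.2]]
orig [[ 34.2  11.9]
 [ 33.7 -10.8]]
```

Converted, -0.12 m is -0.24, -0.1 m is -0.2.

Emit:
step_arm(
  delta_pos=[
    [0, 0, 0],
    [0, 0, 0],
    [0, 0, 0],
    [0, 0, -0.04],
    [0, 0, -0.12],
    [0, 0, -0.2],
    [0, 0, -0.24],
    [0, 0, -0.24],
  ],
  rot=[
    [0, 0, 0],
    [0, 0, 0],
    [0, 0, 0],
    [0, 0, 0],
    [0, 0, 0],
    [0, 0, 0],
    [0, 0, 0],
    [0, 0, 0],
  ],
  grip=[0.68, 0.68, 0.68, 0.68, 0.68, 0.68, 0.68, 0.68],
)

```text
clock: 43.87
tcp_pos: [0.6294, -0.0008, 0.1353]
tool_rot: [3.14, -0.013, 0.086]
ft_force: [1.4, 0.5, 0.2]
width: 0.06
gripper_force: 0.0
```

Converted, -0.03 m is -0.06, 0.027 m is 0.054.

Emit:
step_arm(
  delta_pos=[
    [0.02, 0, -0.04],
    [0.04, 0, -0.06],
    [0.054, 0, -0.06],
    [0.054, 0, -0.06],
    [0.054, 0, -0.06],
    [0.054, 0, -0.06],
  ],
  rot=[
    [0, 0, 0],
    [0, 0, 0],
    [0, 0, 0],
    [0, 0, 0],
    [0, 0, 0],
    [0, 0, 0],
  ],
  grip=[0.7, 0.8, 0.9, 0.9, 0.9, 0.9],
)

```text
clock: 44.37
tcp_pos: [0.6495, 0.0017, 0.1555]
tool_rot: [-3.141, 0.004, 0.086]
ft_force: [-0.6, 0.4, 0.6]
width: 0.0796
gripper_force: 0.0
```

```bash
python3 snap.py nest9
python3 - <<'E'
import cv2
from bench import arm
a=cv2.imread("nest9_raw.png")[148:288,205:350];b=cv2.resize(a,(440,425),interpolation=cv2.INTER_CUBIC)
t=arm.camera("top")[:,:,::-1];cv2.imwrite("top9.png",t)
c=cv2.resize(a,None,fx=4.25,fy=4.25,interpolation=cv2.INTER_CUBIC);cv2.imwrite("pics/nest9c.png",c)
E
```

```text
44.37 [0.6495 0.0017 0.1555] [-3.1412  0.0035  0.0858] [-0.04  0.26  1.72 -0.    1.16  1.45]
```

View pics/nest9c.png

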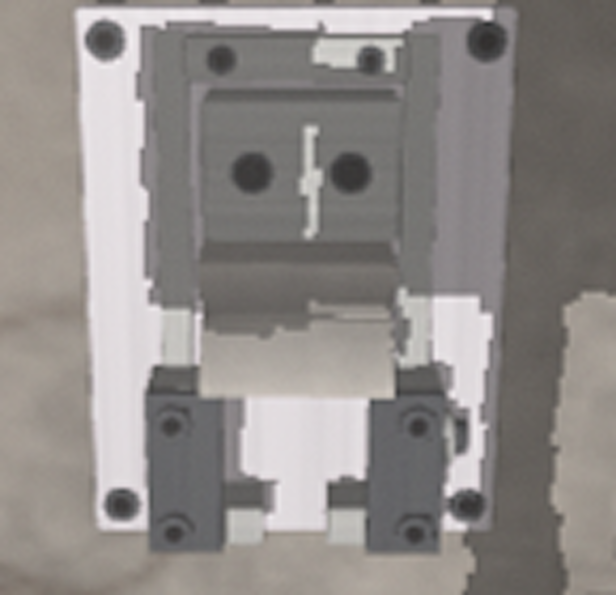

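Run:
```python
from h import *
import json
from scipy.optimize import least_squares
p=json.load(open("nest9.json"));O=np.array([205,148])
P=[((76,9),(68,52,10)),((515,11),(68,-52,10)),((100,530),(-68,52,10)),((488,530),(-68,-52,10)),
((150,395),(-21,36,31)),((224,396),(-21,17.5,31)),((368,396),(-21,-17.5,31)),((444,395),(-21,-36,31)),
((150,551),(-63,36,31)),((224,551),(-63,17.5,31)),((368,551),(-63,-17.5,31)),((440,551),(-63,-36,31))]
px=np.array([q[0] for q in P])/4.25+O-.38;X=np.array([q[1] for q in P])/1e3
def f(s):
    c,q=np.cos(s[2]),np.sin(s[2]);return np.c_[s[0]+c*X[:,0]-q*X[:,1],s[1]+q*X[:,0]+c*X[:,1],X[:,2]+s[3]]
r=least_squares(lambda s:np.r_[(proj(p,f(s))-px).ravel(),s[3]/.003],[.627,-.002,.085,0],x_scale=[.01,.01,.1,.01]);s=r.x;print(s.round(4),(proj(p,f(s))-px).round(1).tolist())
def back(c,z):
    q=w(p,np.array(c)/4.25+O-.38,z/1e3+s[3])[:,:2]-s[:2];C,S=np.cos(s[2]),np.sin(s[2]);return (np.c_[q[:,0]*C+q[:,1]*S,-q[:,0]*S+q[:,1]*C]*1e3).round(1).tolist()
print("plain",back([(203,107),(401,107)],34),"holes",back([(252,172),(351,173)],34))
print("v",back([(203,262),(397,262),(200,397),(393,397)],40))
```

```text
[ 0.6253 -0.0009  0.084  -0.0032] [[0.2, 0.2], [0.2, -0.1], [-0.2, 0.1], [0.8, 0.2], [-1.0, -0.2], [-0.3, -0.4], [0.1, -0.4], [0.4, -0.1], [0.2, 0.2], [0.3, 0.2], [-0.5, 0.2], [0.0, 0.3]]
plain [[48.8, 20.8], [48.8, -23.4]] holes [[34.0, 10.0], [33.8, -12.4]]
v [[14.5, 21.0], [14.6, -22.8], [-18.2, 22.3], [-18.1, -22.6]]
```

The view shows both blocks upright in their places: plain holes at (252,172) and (351,173), the V-block at about (297,330). They are within about 1.3 mm of the original spots. Last check covers the tray, mat and bystanders in the top view.

Run:
```python
import cv2
a=cv2.imread("top9.png");cv2.imwrite("pics/top9c.png",cv2.resize(a[130:330,110:460],(800,457),interpolation=cv2.INTER_CUBIC))
```

```text
(no output)
```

View pics/top9c.png

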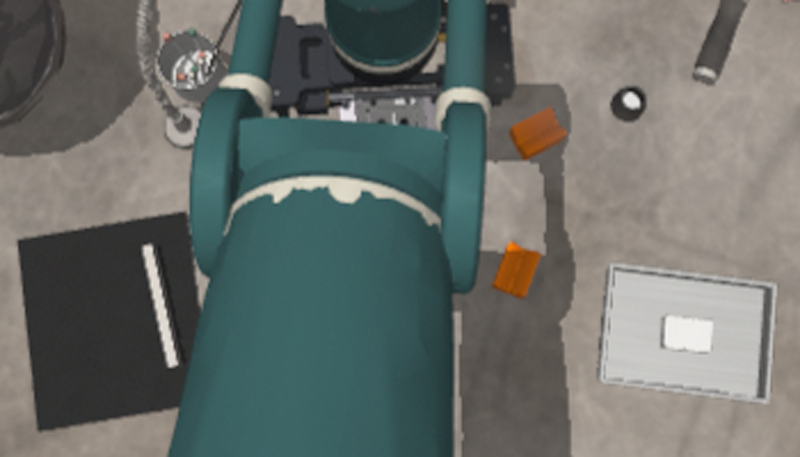

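The coupon lies flat in the tray at (688,334) and the bar is back in its old place at (160,305). The loupe at (628,103) and the cup at (192,65) have not moved. Handing in.

```bash
python3 -c "
from bench import arm
print(arm.sign_off())"
```

```text
the job is handed in; nothing more can be done
None
```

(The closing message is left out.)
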